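# Put the gluing supplies back in their holders

## Robot

A 7-joint arm with a two-finger parallel gripper is mounted at the origin on a cart in front of the work surface, level with it; the furniture and walls round the work are solid. World frame = base frame: x ahead of the robot, y to its left, z up, the work surface at z = 0. Lengths are in m, angles in rad, forces in N, time in s.
With the tool pointing down it reaches from about 0.425 to 0.95 m from the base axis. Payload 4.7 kg.
Tool frame: the origin (TCP) lies midway between the tips of the shut fingers; the grasp point (between the pads) lies 19 mm behind it; y points along the fingers, x is the direction in which the jaws open and shut, and the axes are right-handed (so a half turn about y gives the same grasp; the last joint's range is limited). The gripper opens to 87 mm and grips with 3 to 60 N. Pads are 19 mm wide; open, the fingers measure 117 mm over their backs; the gripper's body (75 mm by 190 mm) begins 51 mm behind the grasp point.
Start: joints at [-1.235, 0.469, -0.049, 1.532, 0.024, 1.141, -0.082], TCP at [0.241, 0.631, 0.195] pointing down, gripper open.
Joint ranges: [-2.59, 2.59], [-0.33, 1.99], [-1.39, 1.29], [0.1, 2.45], [-1.04, 4.18], [0.21, 1.99], [-2.66, 2.66]. Speed limits (rad/s): [2.57, 2.57, 3.14, 3.14, 3.14, 3.14, 3.14].

## Interface

Orientations are given as a unit quaternion [w, x, y, z].
In Python, from cell import telemetry, viewer, hand_in gives the robot as it stands. The module is installed in compiled form; this text tells all that it offers.
- The arm moves only by the shell command python3 -m creep 'ROWS' [FORCE]. ROWS is JSON, a list of rows, each an object of numbers: "x", "y", "z": the shift along the tool's x, y, z in mm; "twist": the turn about the tool's y in degrees; "fingers": the opening in per cent of the stroke, from 0 (shut) to 100 (fully open). In form: [{"x": .., "y": .., "z": .., "twist": .., "fingers": ..}, ...]. A call has 1 to 10 rows; each row is the pose to reach, as a shift and turn from the pose measured when the call began, along the tool's axes at that moment; what a row does not reach only later rows make up. A row lasts 1/8 s, in which the tool goes at most 62.5 mm and 10.7 degrees, less where a joint would pass 70% of its speed; a pose out of reach is approached as far as the arm can. A call with a gripper value outside its range is refused whole. The fingers move at their own pace and stop on an object; FORCE is the grip in N (left out, the last holds). Time passes only in rows, so rows that repeat a pose let the fingers close. It gives the time, the measured TCP pose, the force and the opening at its end, in the units of the state.
- telemetry.sense(): the state, without advancing time (a new reading comes with each control period).
- viewer.grab_frame(name): name is "side" or "top" or "wrist"; returns a dict with "frame" (384x512x3 uint8, red, green, blue), "intrinsics" (3x3 intrinsics, pixels), "view" (4x4, takes a point from world to camera coordinates). Camera axes: x right, y down, z forward; pixel columns grow to the right and rows downward; lengths in m; the calibration is good to about 2 mm. A picture is of the moment at which its call begins. There is no depth.
- hand_in(): hands the job in, once; it reports no verdict.
The state is a dict: "time": time; "joints": joint angles; "qd": joint speeds; "joint_torque": joint torques, N m; "tool_pos": TCP position; "tcp_rot": TCP orientation; "wrist_force": force on the tool from outside, world axes, zero at the start; "torque": the same for the moment, N m; "gripper_width": finger opening in m.
Only numpy, scipy, OpenCV 4.12 (cv2) and the standard library are available. Lean on these libraries where they do the work, as an engineer would, in place of code of your own. Each camera call takes 0.05 s, during which the arm holds its last target.

## Task

Tidy the gluing station with the four supplies that lie in the near area to the left of the vice (similar ones farther off stay put): stand the blue-capped bottle in the blue dish, the black-capped bottle in the black dish and the glue tin in the white dish, each upright and flat inside the rim, and lay the black marker lengthwise in both notches of the pen rest, centred along it. Leave the red screwdriver and the blue pliers lying where they are.

Things in the scene. Friction and masses are not known exactly. Their poses are not given: they have to be found in the camera images.
- dropper: Loose, left of the bench vice (a like one at the far back left, by an orange block, is not meant): small white bottle with a blue cap, standing upright; round body 29 mm diameter up to 58 mm height, cap 18 mm diameter to 74 mm in all. Origin: centre of its underside; z up along the bottle.
- oil_bottle: Loose, left of the bench vice: small cream-coloured bottle with a black cap, standing upright (its base is not quite flat, so it may lean by 2 degrees); round body 34 mm diameter up to 70 mm height, cap 22 mm diameter to 86 mm in all. Origin: centre of its underside; z up along the bottle.
- glue_tin: Loose, left of the bench vice (a like one far to the right is not meant): light grey round tin with a closed press-in lid and a blue strip on its side, standing upright; 67 mm diameter, 59 mm tall. Origin: centre of its underside; z up along the tin.
- marker: Loose, left of the bench vice (a like one at the far back left is not meant): black marker pen lying flat, 133 mm long, 15 mm thick; it does not roll. Origin: midway along it, at its underside (on the bench); y runs along the pen, z up.
- blue_dish: Fixed: small round blue plastic dish for the blue-capped bottle; flat floor 45 mm inside diameter, floor 3 mm above the bench, rim 4 mm thick and 9 mm high above the bench. Origin: centre of its underside; z up.
- black_dish: Fixed: small round black plastic dish for the black-capped bottle; flat floor 50 mm inside diameter, floor 3 mm above the bench, rim 4 mm thick and 9 mm high above the bench. Origin: centre of its underside; z up.
- white_dish: Fixed: large round white plastic dish with a grey floor, for the glue tin; flat floor 83 mm inside diameter, floor 3 mm above the bench, rim 4 mm thick and 9 mm high above the bench. Origin: centre of its underside; z up.
- pen_rest: Fixed: pen rest for the marker, an aluminium base plate 44 mm (x) by 110 mm (y) by 4 mm with two orange saddles 12 mm thick at y = +42 and -42 mm. Each saddle has a notch 31 mm wide (x), open at the top, its floor 10 mm and its side walls 18 mm above the bench; the pen lies in both notches along y, either way round, and the space between the saddles is free for fingers. Origin: centre of its underside; y along the rest, z up.
- screwdriver: Loose bystander, to be left alone: screwdriver with red handle, 192 mm long along y, 26 mm thick, lying on the bench beyond the loose things. Origin: mid-length, at its underside.
- pliers_blue: Loose bystander, to be left alone: long-nose pliers with blue grips lying flat, 172 mm long along y, 49 mm wide, 11 mm thick, among the holders. Origin: mid-length, at its underside.
Mind the look-alikes: they are no part of the job. Leave any yellow look-alike of the oil_bottle alone.

How it is judged:
At the end, for the whole second after the job is handed in: Each bottle and the tin stands upright (within 0.1 rad) on the floor of its own dish, centred within 11 mm; the marker lies in both notches of the pen rest, its middle within 16 mm of the rest's middle, along it within 0.22 rad and level within 0.12 rad; all four are released and at rest (horizontal distance between dropper and blue_dish below 0.011 m and z of dropper in the frame of blue_dish between 0 and 0.006 m and angle between each of dropper, oil_bottle, glue_tin's own z axis and vertical below 0.1 rad and linear speed of each of dropper, oil_bottle, glue_tin, marker below 0.02 m/s and horizontal distance between oil_bottle and black_dish below 0.011 m and z of oil_bottle in the frame of black_dish between 0 and 0.006 m and horizontal distance between glue_tin and white_dish below 0.011 m and z of glue_tin in the frame of white_dish between 0 and 0.006 m and horizontal distance between marker and pen_rest below 0.016 m and z of marker in the frame of pen_rest between 0.007 and 0.014 m and angle between marker's own z axis and vertical below 0.12 rad and angle between the y axis of marker and the y axis of pen_rest, either way round below 0.22 rad); the robot touches nothing.
It fails at once if the screwdriver is shifted by more than 30 mm (distance of screwdriver from where it was at the start of the episode above 0.03 m).
It fails at once if the blue pliers is shifted by more than 30 mm (distance of pliers_blue from where it was at the start of the episode above 0.03 m).
It also fails if it takes over 109 s, if anything falls off the work surface, if the arm or the gripper's body presses on something with over 40 N, if the wrist force passes 120 N, or if a joint passes its speed limit or range.

## Working session

There is one attempt and no reset: what is moved stays moved. The work goes in short steps, Python scripts to look and compute and a shell command to move; the robot and the scene stay as the last step left them, time stands still between calls to the robot, and variables do not carry over. Pictures are saved under pics/ and viewed, and the job is handed in when it is done.

```bash
mkdir -p pics
python3 - <<'E'
from cell import telemetry, viewer
import cv2,numpy as np
s=telemetry.sense(); print({k:np.round(v,3).tolist() for k,v in s.items()})
for n in ["side","top","wrist"]:
    f=viewer.grab_frame(n); cv2.imwrite(f"pics/{n}0.png",f["frame"][:,:,::-1]); print(n,np.round(f["intrinsics"],1).tolist(),np.round(f["view"],3).tolist())
E
```

```text
{'time': 0.0, 'joints': [-1.235, 0.469, -0.049, 1.534, 0.024, 1.141, -0.082], 'qd': [-0.0, 0.0, -0.001, -0.002, 0.002, 0.002, 0.001], 'joint_torque': [-0.001, -50.797, -0.081, -23.615, -0.061, 0.038, 0.0], 'tool_pos': [0.241, 0.63, 0.194], 'tcp_rot': [-0.582, 0.583, 0.4, -0.402], 'wrist_force': [0.724, -0.802, 0.777], 'torque': [-0.026, 0.076, 0.053], 'gripper_width': 0.087}
side [[365.2, 0.0, 255.7], [0.0, 365.2, 190.9], [0.0, 0.0, 1.0]] [[0.814, -0.58, -0.022, -0.39], [-0.342, -0.449, -0.825, 0.278], [0.469, 0.68, -0.564, 0.588], [0.0, 0.0, 0.0, 1.0]]
top [[384.1, 0.0, 248.2], [0.0, 384.1, 193.7], [0.0, 0.0, 1.0]] [[-0.026, -0.999, -0.028, 0.118], [-0.987, 0.03, -0.155, 0.532], [0.156, 0.024, -0.987, 0.824], [0.0, 0.0, 0.0, 1.0]]
wrist [[315.5, 0.0, 255.1], [0.0, 315.5, 188.3], [0.0, 0.0, 1.0]] [[0.357, 0.934, -0.002, -0.674], [0.902, -0.345, 0.258, -0.031], [0.241, -0.094, -0.966, 0.391], [0.0, 0.0, 0.0, 1.0]]
```

View pics/top0.png

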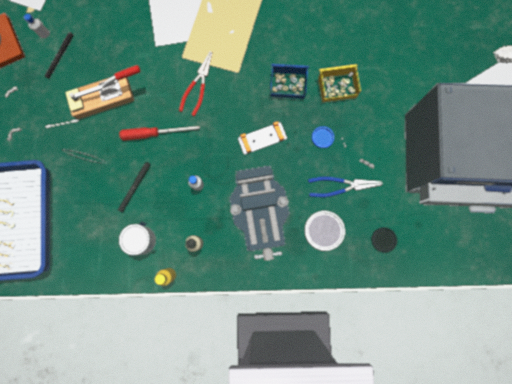

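View pics/side0.png

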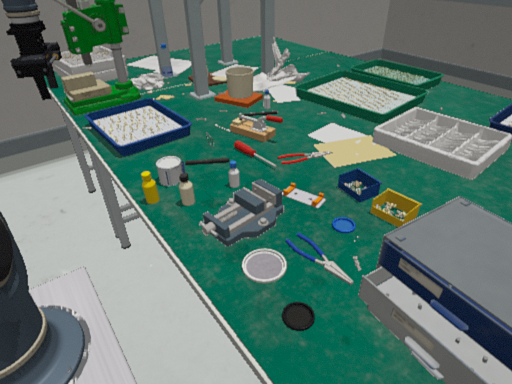

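View pics/wrist0.png

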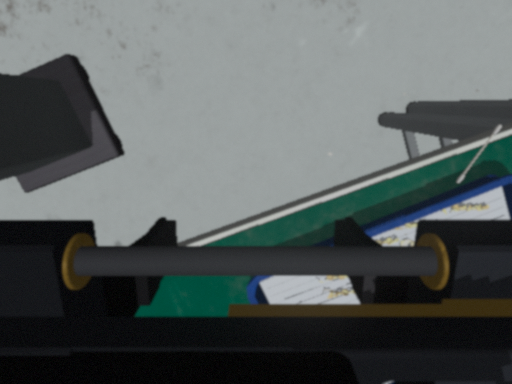

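The top view shows everything the job needs. Pixel positions: dropper (195,183), oil bottle (193,243), tin (136,240), marker (120,210) to (149,163), blue dish (323,137), black dish (384,240), white dish (325,230), pen rest (262,138). The look-alikes are the yellow bottle at (164,277) and the far marker at (60,55). The wrist view looks off the bench for now.

```bash
cat > h.py <<'E'
import cv2,numpy as np
from cell import telemetry, viewer
def grab(n,save=None):
    f=viewer.grab_frame(n)
    if save: cv2.imwrite(f"pics/{save}.png",f["frame"][:,:,::-1])
    return f
def ray(f,u,v,z):
    K=np.array(f["intrinsics"]);V=np.array(f["view"]);R=V[:3,:3];t=V[:3,3]
    c=-R.T@t; d=R.T@np.linalg.inv(K)@[u,v,1.]
    return c+d*(z-c[2])/d[2]
def proj(f,p):
    V=np.array(f["view"]);q=np.array(f["intrinsics"])@(V[:3,:3]@p+V[:3,3]);return q[:2]/q[2]
def tri(f1,p1,f2,p2):
    A=[];b=[]
    for f,p in((f1,p1),(f2,p2)):
        a=ray(f,*p,0.);c=ray(f,*p,.5);d=(c-a)/np.linalg.norm(c-a);P=np.eye(3)-np.outer(d,d);A.append(P);b.append(P@a)
    return np.linalg.lstsq(np.vstack(A),np.hstack(b),rcond=None)[0]
def R():
    from scipy.spatial.transform import Rotation
    q=np.array(telemetry.sense()["tcp_rot"]);return Rotation.from_quat(q[[1,2,3,0]]).as_matrix()
def delta(p,yawdir=None):
    "tool mm shift to reach world TCP p"
    s=telemetry.sense();r=R();print("tool xyz mm",np.round(1000*r.T@(np.array(p)-s["tool_pos"]),1))
    print("R",np.round(r,3).tolist())
def blobs(f,mask,box=None,amin=8):
    m=mask.astype(np.uint8)
    if box: k=np.zeros_like(m);x0,y0,x1,y1=box;k[y0:y1,x0:x1]=1;m=m*k
    n,l,st,c=cv2.connectedComponentsWithStats(m)
    o=sorted([(int(st[i,4]),c[i].round(1).tolist(),st[i,:4].tolist()) for i in range(1,n) if st[i,4]>=amin],reverse=True)
    return o[:6],l
E
python3 - <<'E'
from h import *
for n,b,k in [("top",(90,110,250,300),5),("top",(230,110,410,260),4.4),("side",(130,140,270,240),5.5),("side",(230,170,370,340),4.4)]:
    f=grab(n);x0,y0,x1,y1=b
    c=cv2.resize(f["frame"][y0:y1,x0:x1,::-1],None,fx=min(k,780/(x1-x0),590/(y1-y0)),fy=min(k,780/(x1-x0),590/(y1-y0)),interpolation=cv2.INTER_CUBIC)
    cv2.imwrite(f"pics/c_{n}_{x0}.png",c); print(n,b,c.shape)
f=grab("top");fs=grab("side")
for nm,p,z in [("dropper",(195,180),.074),("oil",(193,243),.086),("tin",(136,240),.059),("m1",(120,210),.008),("m2",(149,163),.008),("blue",(323,137),.009),("black",(384,240),.009),("white",(325,230),.009),("rest",(262,138),.018),("yellow",(162,279),.08)]:
    print(nm,np.round(ray(f,*p,z),3))
E
```

```text
top (90, 110, 250, 300) (590, 497, 3)
top (230, 110, 410, 260) (590, 708, 3)
side (130, 140, 270, 240) (550, 770, 3)
side (230, 170, 370, 340) (590, 486, 3)
dropper [0.564 0.219 0.074]
oil [0.427 0.222 0.086]
tin [0.437 0.352 0.059]
m1 [0.511 0.407 0.008]
m2 [0.622 0.34  0.008]
blue [ 0.672 -0.078  0.009]
black [ 0.424 -0.203  0.009]
white [ 0.451 -0.07   0.009]
rest [0.672 0.068 0.018]
yellow [0.354 0.288 0.08 ]
```

View pics/c_top_90.png

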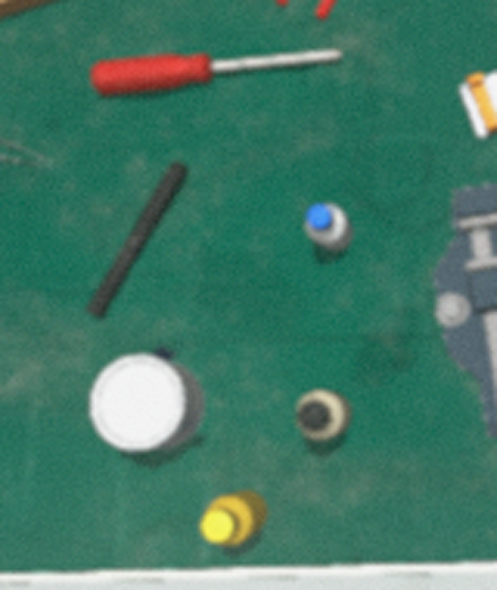

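View pics/c_top_230.png

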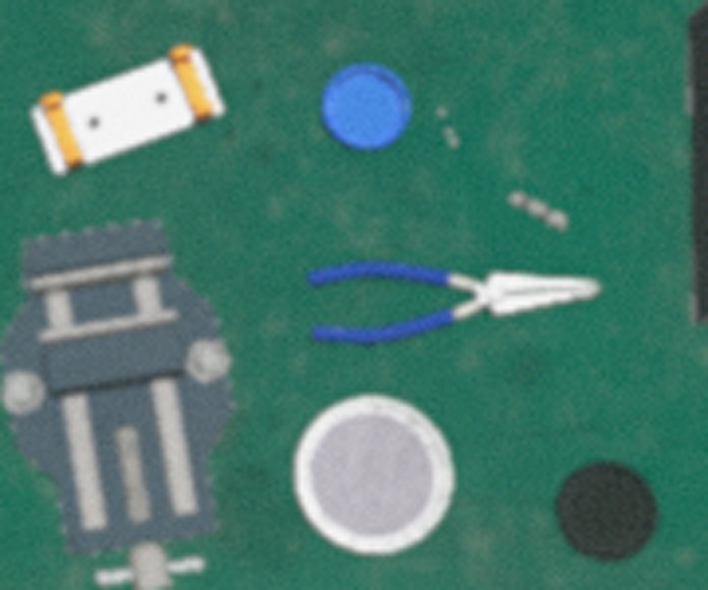

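View pics/c_side_130.png

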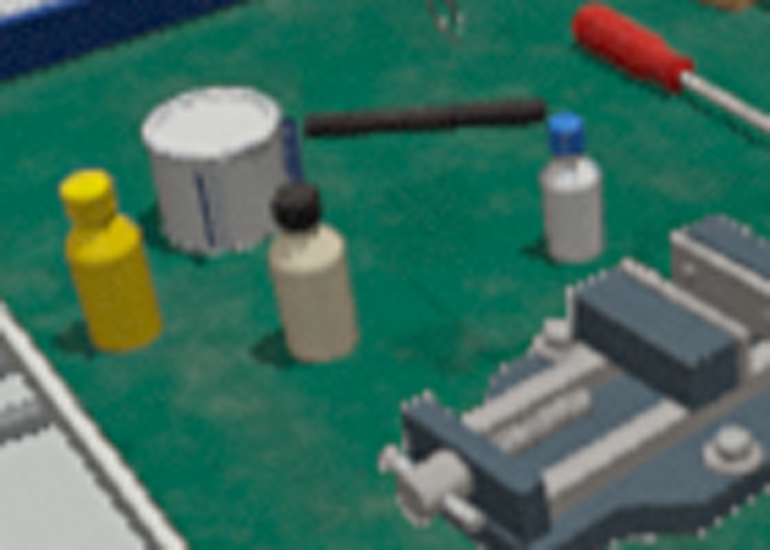

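View pics/c_side_230.png

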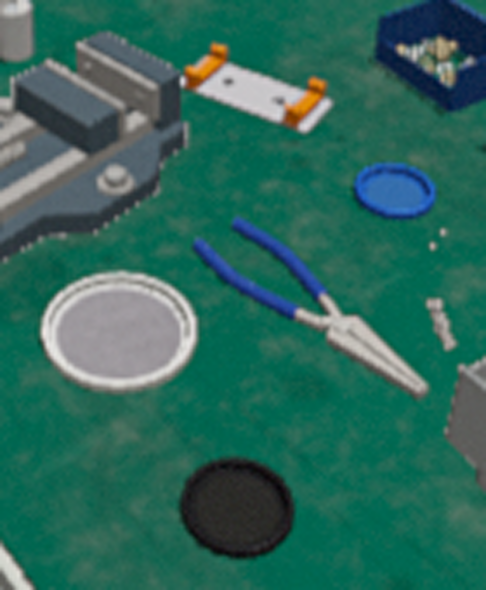

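The crops show each target clearly. The blue cap is at about (193,180) and the black cap at about (191,243). The pen rest is tilted about 20° in the image. Next I'll measure with masks in both views.

```bash
cat >> h.py <<'E'
def hsv(f): return np.moveaxis(cv2.cvtColor(np.ascontiguousarray(f["frame"]),cv2.COLOR_RGB2HSV).astype(int),2,0)
E
python3 - <<'E'
from h import *
t=grab("top");s=grab("side")
Ht,St,Vt=hsv(t);Hs,Ss,Vs=hsv(s)
def bl(m,f,box,n=2):
    return blobs(f,m,box)[0][:n]
def both(nm,mt,bt,ms,bs,z):
    a=bl(mt,t,bt);b=bl(ms,s,bs);print(nm,a[:2],b[:2])
    if a: print("   top@z",np.round(ray(t,*a[0][1],z),4))
    if b: print("   side@z",np.round(ray(s,*b[0][1],z),4))
    if a and b: print("   tri",np.round(tri(t,a[0][1],s,b[0][1]),4))
blue=lambda H,S,V:(H>100)&(H<125)&(S>120)&(V>90)
both("dropcap",blue(Ht,St,Vt),(180,165,215,200),blue(Hs,Ss,Vs),(220,155,245,175),.070)
dark=lambda H,S,V:(V<85)&(S<110)
both("oilcap",dark(Ht,St,Vt),(180,230,205,255),dark(Hs,Ss,Vs),(175,170,192,183),.082)
both("blue",blue(Ht,St,Vt),(305,120,340,155),blue(Hs,Ss,Vs),(328,215,360,238),.008)
both("black",dark(Ht,St,Vt),(365,222,402,258),dark(Hs,Ss,Vs),(278,296,320,335),.009)
wh=lambda H,S,V:(S<50)&(V>140)
both("white",wh(Ht,St,Vt),(300,205,350,255),wh(Hs,Ss,Vs),(238,246,290,284),.009)
both("tin",wh(Ht,St,Vt)&(Vt>200),(110,220,160,262),wh(Hs,Ss,Vs)&(Vs>185),(150,150,185,172),.059)
both("marker",dark(Ht,St,Vt),(110,155,158,215),dark(Hs,Ss,Vs),(184,155,232,168),.010)
org=lambda H,S,V:(H>8)&(H<26)&(S>120)&(V>120)
for f,(H,S,V),b in((t,(Ht,St,Vt),(235,115,290,160)),(s,(Hs,Ss,Vs),(275,178,330,212))):
    o=bl(org(H,S,V),f,b);print("saddles",o,[np.round(ray(f,*x[1],.013),4).tolist() for x in o])
    o=bl(wh(H,S,V)|org(H,S,V),f,b,1);print("plate",o,np.round(ray(f,*o[0][1],.006),4))
m=(dark(Ht,St,Vt)).astype(np.uint8);k=np.zeros_like(m);k[155:215,110:158]=1
y,x=np.nonzero(m*k);r=cv2.minAreaRect(np.c_[x,y].astype(np.float32));print("marker rect",r)
p=cv2.boxPoints(r);print([np.round(ray(t,*q,.008),3).tolist() for q in p])
print("vice fixed jaw top", np.round(tri(t,(230+100/3.93,110+225/3.93),s,(230+105/3.47,170+37/3.47)),3),np.round(tri(t,(230+165/3.93,110+262/3.93),s,(230+180/3.47,170+75/3.47)),3))
E
```

```text
dropcap [(48, [192.2, 179.4], [189, 176, 8, 8])] [(41, [232.6, 163.9], [230, 161, 6, 7])]
   top@z [0.5667 0.2256 0.07  ]
   side@z [0.5626 0.2202 0.07  ]
   tri [0.567  0.2266 0.0656]
oilcap [(47, [191.1, 244.1], [187, 241, 9, 7])] [(72, [183.4, 177.0], [179, 172, 9, 11])]
   top@z [0.4246 0.2263 0.082 ]
   side@z [0.4224 0.2222 0.082 ]
   tri [0.4245 0.2269 0.0789]
blue [(400, [322.6, 136.7], [312, 126, 22, 22])] [(301, [343.6, 224.4], [332, 217, 24, 16])]
   top@z [ 0.6734 -0.0774  0.008 ]
   side@z [ 0.6715 -0.0798  0.008 ]
   tri [ 0.6741 -0.0778  0.0054]
black [(499, [383.8, 239.8], [371, 228, 26, 25])] [(704, [297.8, 315.7], [282, 302, 32, 29])]
   top@z [ 0.4248 -0.2025  0.009 ]
   side@z [ 0.4222 -0.2066  0.009 ]
   tri [ 0.4249 -0.204   0.0041]
white [(1312, [324.5, 230.3], [305, 210, 41, 41])] [(1185, [263.9, 264.7], [242, 248, 45, 34])]
   top@z [ 0.4501 -0.0691  0.009 ]
   side@z [ 0.4474 -0.0728  0.009 ]
   tri [ 0.45   -0.0697  0.0049]
tin [(688, [133.8, 239.1], [120, 225, 29, 29])] [(192, [167.8, 162.2], [156, 156, 24, 12])]
   top@z [0.4395 0.3565 0.059 ]
   side@z [
[... 236 characters left out ...]
08 ]
saddles [(66, [277.8, 130.2], [273, 122, 10, 18]), (62, [245.0, 142.1], [241, 134, 9, 18])] [[0.6917, 0.0292, 0.013], [0.6649, 0.1085, 0.013]]
plate [(818, [261.9, 137.6], [238, 122, 49, 33])] [0.6768 0.0677 0.006 ]
saddles [(73, [317.8, 198.9], [312, 192, 12, 14]), (67, [288.9, 188.7], [283, 183, 12, 12])] [[0.6891, 0.0251, 0.013], [0.6608, 0.1046, 0.013]]
plate [(457, [303.9, 196.0], [282, 183, 44, 25])] [0.6767 0.063  0.006 ]
marker rect ((133.90896606445312, 186.9475860595703), (6.355231285095215, 55.56888198852539), 29.9315128326416)
[[0.513, 0.414, 0.008], [0.627, 0.35, 0.008], [0.619, 0.336, 0.008], [0.505, 0.401, 0.008]]
vice fixed jaw top [0.575 0.091 0.083] [0.575 0.044 0.07 ]
```

The two views agree within about 4 mm with a constant offset, so I'll average them. The results fit the reach and the given sizes.

| Item | x (m) | y (m) |
|---|---|---|
| Tin | .438 | .355 |
| Oil bottle | .4235 | .224 |
| Dropper | .5645 | .223 |
| Marker | .566 | .373 |
| White dish | .449 | -.071 |
| Black dish | .4235 | -.2045 |
| Blue dish | .6725 | -.0785 |
| Pen rest | .677 | .067 |

The marker lies at -29.5° and the rest at -71.3°.

Run:
```python
from h import *
delta([.438,.355,.150]); r=R(); print("toolx yaw",np.degrees(np.arctan2(r[1,0],r[0,0])))
t=telemetry.sense(); f=grab("top");print(proj(f,np.array(t["tool_pos"])))
```

```text
tool xyz mm [-187.1   45.  -282.6]
R [[0.357, -0.0, -0.934], [0.934, 0.0, 0.357], [0.0, -1.0, 0.0]]
toolx yaw 69.09873676797729
[-45.88996257 352.61560688]
```

```bash
python3 -m creep '[{"x":-47,"y":12,"z":-70,"twist":-7,"fingers":100},{"x":-94,"y":24,"z":-140,"twist":-14,"fingers":100},{"x":-140,"y":36,"z":-210,"twist":-21,"fingers":100},{"x":-187,"y":45,"z":-283,"twist":-21,"fingers":100},{"x":-187,"y":45,"z":-283,"twist":-21,"fingers":100},{"x":-187,"y":45,"z":-283,"twist":-21,"fingers":100},{"x":-187,"y":45,"z":-283,"twist":-21,"fingers":100}]' 30
python3 - <<'E'
from h import *
delta([.438,.355,.026]);r=R(); print("toolx yaw",np.degrees(np.arctan2(r[1,0],r[0,0])))
grab("wrist","w1")
E
```

```text
time: 1.48
tool_pos: [0.4403, 0.3521, 0.15]
tcp_rot: [-0.501, 0.501, 0.499, -0.499]
wrist_force: [-0.6, 0.4, 0.1]
gripper_width: 0.0871
tool xyz mm [  3.  124.    2.4]
R [[0.004, 0.0, -1.0], [1.0, -0.001, 0.004], [-0.001, -1.0, -0.0]]
toolx yaw 89.76588995485453
```

View pics/w1.png

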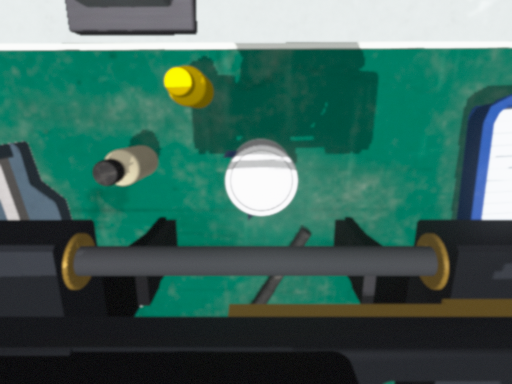

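The wrist view shows the tin lid at about (261,178), between the fingers sideways. The oil cap is at (108,172).

Run:
```python
from h import *
f=grab("wrist");H,S,V=hsv(f)
o=blobs(f,(S<40)&(V>200),(215,130,310,222))[0];print(o[:1],ray(f,*o[0][1],.059))
o=blobs(f,(V<70)&(S<110),(88,155,128,190))[0];print(o[:1],ray(f,*o[0][1],.082))
```

```text
[(3015, [257.8, 189.1], [222, 166, 73, 51])] [0.44436445 0.35662393 0.059     ]
[(376, [107.4, 170.9], [91, 161, 30, 25])] [0.42226215 0.23077985 0.082     ]
```

```bash
python3 -m creep '[{"x":3,"y":30,"z":2,"fingers":100},{"x":2,"y":75,"z":2,"fingers":100},{"x":2,"y":105,"z":2,"fingers":100},{"x":2,"y":124,"z":2,"fingers":100},{"x":2,"y":124,"z":2,"fingers":100},{"x":2,"y":124,"z":2,"fingers":60},{"x":2,"y":124,"z":2,"fingers":60},{"x":2,"y":124,"z":2,"fingers":60},{"x":2,"y":124,"z":2,"fingers":60}]' 30
```

```text
invalid input at $[0]: expected keys x, y, z, twist, fingers
```

```bash
python3 -m creep '[{"x":3,"y":30,"z":2,"twist":0,"fingers":100},{"x":2,"y":75,"z":2,"twist":0,"fingers":100},{"x":2,"y":105,"z":2,"twist":0,"fingers":100},{"x":2,"y":124,"z":2,"twist":0,"fingers":100},{"x":2,"y":124,"z":2,"twist":0,"fingers":100},{"x":2,"y":124,"z":2,"twist":0,"fingers":60},{"x":2,"y":124,"z":2,"twist":0,"fingers":60},{"x":2,"y":124,"z":2,"twist":0,"fingers":60},{"x":2,"y":124,"z":2,"twist":0,"fingers":60}]' 30
```

```text
time: 2.7
tool_pos: [0.4363, 0.3582, 0.0272]
tcp_rot: [-0.5, 0.499, 0.501, -0.5]
wrist_force: [-0.5, -1.4, 5.7]
gripper_width: 0.0639
```

```bash
python3 -m creep '[{"x":0,"y":-30,"z":0,"twist":0,"fingers":60},{"x":0,"y":-80,"z":0,"twist":0,"fingers":60},{"x":0,"y":-130,"z":0,"twist":0,"fingers":60},{"x":0,"y":-130,"z":0,"twist":0,"fingers":60},{"x":0,"y":-130,"z":0,"twist":0,"fingers":60}]' 30
python3 - <<'E'
from h import *
grab("wrist","w2");f=grab("side","s2");t=grab("top","t2")
tp=telemetry.sense()["tool_pos"];print(tp)
for g,n,k in((f,"s2c",4),(t,"t2c",4)):
    u,v=proj(g,np.array(tp)).astype(int);print(u,v)
    x0=max(0,u-70);y0=max(0,v-60);cv2.imwrite(f"pics/{n}.png",cv2.resize(g["frame"][y0:y0+120,x0:x0+140,::-1],None,fx=4,fy=4));
E
```

```text
time: 3.32
tool_pos: [0.4352, 0.3571, 0.1559]
tcp_rot: [0.5, -0.499, -0.5, 0.501]
wrist_force: [-0.7, -0.1, -3.1]
gripper_width: 0.0641
[0.43499103 0.35696448 0.15500747]
160 129
117 239
```

View pics/s2c.png

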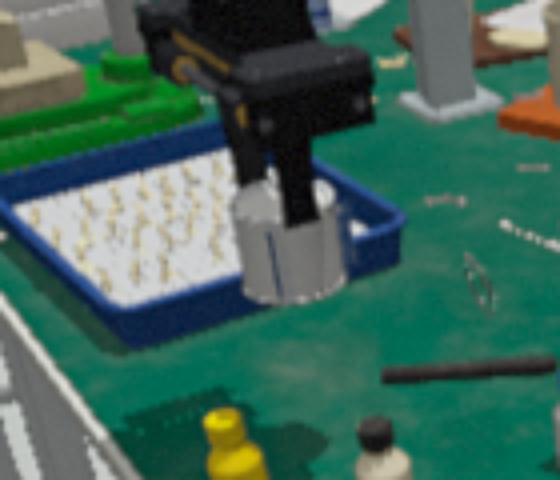

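View pics/w2.png

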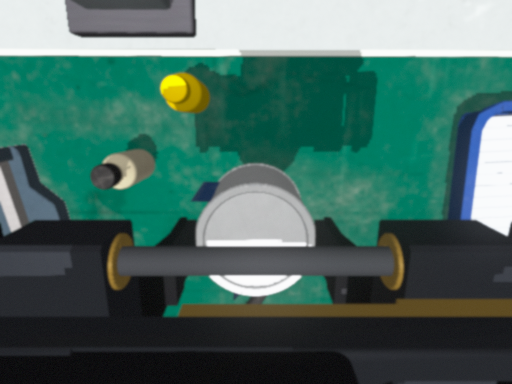

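The tin is held upright. In the wrist view its lid outline is centred at about (256,239). I'll check where the tin sits relative to the TCP.

Run:
```python
from h import *
f=grab("wrist");tp=np.array(telemetry.sense()["tool_pos"])
p=ray(f,256,238.5,tp[2]+.032);print(tp,"lid",p,"offset mm",(p-tp)*1000, "width check",np.linalg.norm(ray(f,197,238,p[2])-ray(f,315,238,p[2])))
g=grab("side");p=ray(g,160-70+288/4,129-60+207/4,tp[2]+.032);print("side est of lid",p)
# rel to tin center assumed = tcp
delta([.449,-.071,tp[2]])
```

```text
[0.43520594 0.35716191 0.15526138] lid [0.43500297 0.35702092 0.18726138] offset mm [-0.20296653 -0.14099958 32.        ] width check 0.06383803446545107
side est of lid [0.43438682 0.33503559 0.18726138]
tool xyz mm [-428.4    0.5  -12.6]
R [[-0.002, -0.002, -1.0], [1.0, -0.0, -0.002], [-0.0, -1.0, 0.002]]
```

Run:
```python
from h import *
g=grab("side");tp=np.array(telemetry.sense()["tool_pos"])
a=np.linspace(0,6.28,40)
for z in(.032,-.027):
    q=np.array([proj(g,tp+[.0335*np.cos(i),.0335*np.sin(i),z]) for i in a]);print(z,q.min(0),q.max(0), "crop",(q.min(0)-[90,69])*4,(q.max(0)-[90,69])*4)
```

```text
0.032 [145.32067871 112.48505037] [172.16688394 122.98779472] crop [221.28271486 173.94020147] [328.66753575 215.95117889]
-0.027 [149.66029751 133.07937853] [175.54205361 144.42449277] crop [238.64119006 256.31751413] [342.16821445 301.69797109]
```

Tin pose checks out. Moving to above the white dish.

```bash
python3 -m creep '[{"x":-50,"y":0,"z":-3,"twist":0,"fingers":60},{"x":-110,"y":0,"z":-6,"twist":0,"fingers":60},{"x":-170,"y":0,"z":-9,"twist":0,"fingers":60},{"x":-230,"y":0,"z":-12,"twist":0,"fingers":60},{"x":-290,"y":0,"z":-12,"twist":0,"fingers":60},{"x":-350,"y":0,"z":-12,"twist":0,"fingers":60},{"x":-400,"y":0,"z":-12,"twist":0,"fingers":60},{"x":-428,"y":0,"z":-12,"twist":0,"fingers":60},{"x":-428,"y":0,"z":-12,"twist":0,"fingers":60},{"x":-428,"y":0,"z":-12,"twist":0,"fingers":60}]' 30
python3 - <<'E'
from h import *
f=grab("wrist","w3");delta([.449,-.071,.0315])
E
```

```text
time: 4.88
tool_pos: [0.4485, -0.0695, 0.1556]
tcp_rot: [0.5, -0.499, -0.5, 0.501]
wrist_force: [-0.5, 0.3, -2.3]
gripper_width: 0.064
tool xyz mm [ -1.9 124.2  -0.6]
R [[-0.004, -0.002, -1.0], [1.0, 0.001, -0.004], [0.001, -1.0, 0.002]]
```

View pics/w3.png

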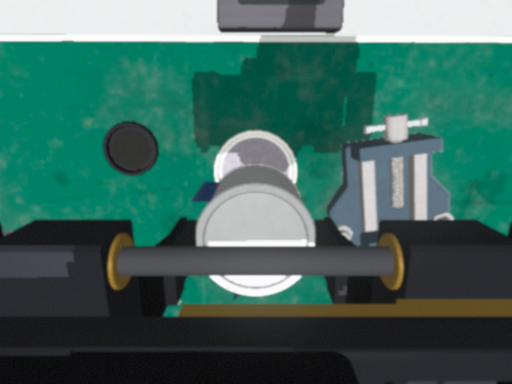

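The wrist view shows the white dish rim spanning u from 213 to 298, with its top edge at row 130. The black dish is centred at about (131,147).

Run:
```python
from h import *
f=grab("wrist");H,S,V=hsv(f)
o=blobs(f,V<60,(95,115,165,180))[0];print(o[0],ray(f,*o[0][1],.009))
m=(S<60)&(V>110);m[:110]=0
cols=np.nonzero(m[165,190:320])[0]+190;rows=np.nonzero(m[:,256])[0];print(cols.min(),cols.max(),rows.min())
e=ray(f,256,rows.min(),.009);l=ray(f,cols.min(),167,.009);r=ray(f,cols.max(),167,.009);print("near edge->centre x",e[0]+.0455,"y",(l+r)/2,np.linalg.norm(l-r))
```

```text
(2087, [129.9, 147.5], [104, 122, 54, 52]) [ 0.42327974 -0.20342305  0.009     ]
213 296 129
near edge->centre x 0.448840272238847 y [ 0.4439972  -0.07026262  0.009     ] 0.09010333345663327
```

```bash
python3 -m creep '[{"x":-1,"y":40,"z":0,"twist":0,"fingers":60},{"x":-1,"y":85,"z":0,"twist":0,"fingers":60},{"x":-1,"y":110,"z":0,"twist":0,"fingers":60},{"x":-1,"y":119,"z":0,"twist":0,"fingers":60},{"x":-1,"y":123,"z":0,"twist":0,"fingers":60},{"x":-1,"y":124,"z":0,"twist":0,"fingers":60},{"x":-1,"y":124,"z":0,"twist":0,"fingers":60}]' 30
```

```text
time: 5.85
tool_pos: [0.4491, -0.07, 0.0325]
tcp_rot: [-0.499, 0.499, 0.501, -0.501]
wrist_force: [-0.8, -0.8, -2.4]
gripper_width: 0.0641
```

```bash
python3 -m creep '[{"x":0,"y":1.5,"z":0,"twist":0,"fingers":60},{"x":0,"y":2.5,"z":0,"twist":0,"fingers":60},{"x":0,"y":3,"z":0,"twist":0,"fingers":60},{"x":0,"y":3,"z":0,"twist":0,"fingers":60}]' 30
```

```text
time: 6.35
tool_pos: [0.4495, -0.07, 0.0301]
tcp_rot: [-0.499, 0.499, 0.501, -0.501]
wrist_force: [-1.7, -0.1, 4.3]
gripper_width: 0.0644
```

Contact made; release and rise.

```bash
python3 -m creep '[{"x":0,"y":-1,"z":0,"twist":0,"fingers":100},{"x":0,"y":-1,"z":0,"twist":0,"fingers":100},{"x":0,"y":-1,"z":0,"twist":0,"fingers":100},{"x":0,"y":-30,"z":0,"twist":0,"fingers":100},{"x":0,"y":-80,"z":0,"twist":0,"fingers":100},{"x":0,"y":-120,"z":0,"twist":0,"fingers":100},{"x":0,"y":-135,"z":0,"twist":0,"fingers":100},{"x":0,"y":-135,"z":0,"twist":0,"fingers":100}]' 30
python3 - <<'E'
from h import *
f=grab("wrist","w4");delta([.4235,.224,.165])
E
```

```text
time: 7.35
tool_pos: [0.4497, -0.07, 0.1655]
tcp_rot: [-0.498, 0.499, 0.502, -0.5]
wrist_force: [-0.4, 0.7, 0.1]
gripper_width: 0.0871
tool xyz mm [294.1  -0.4  23.9]
R [[-0.005, -0.0, -1.0], [1.0, 0.001, -0.005], [0.001, -1.0, 0.0]]
```

View pics/w4.png

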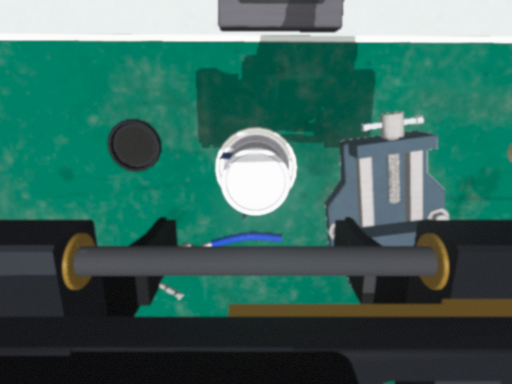

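The tin stands inside the white rim, with its lid at (257,176) and the dish at (257,170). Going to the oil bottle next.

```bash
python3 -m creep '[{"x":50,"y":0,"z":5,"twist":0,"fingers":100},{"x":110,"y":0,"z":10,"twist":0,"fingers":100},{"x":170,"y":0,"z":15,"twist":0,"fingers":100},{"x":230,"y":0,"z":20,"twist":0,"fingers":100},{"x":270,"y":0,"z":24,"twist":0,"fingers":100},{"x":294,"y":0,"z":24,"twist":0,"fingers":80},{"x":294,"y":0,"z":24,"twist":0,"fingers":80},{"x":294,"y":0,"z":24,"twist":0,"fingers":80}]' 30
python3 - <<'E'
from h import *
f=grab("wrist","w5");delta([.4235,.224,.035])
E
```

```text
time: 8.4
tool_pos: [0.4229, 0.2222, 0.1633]
tcp_rot: [0.499, -0.499, -0.5, 0.502]
wrist_force: [0.4, -0.7, -1.0]
gripper_width: 0.0711
tool xyz mm [  2.  128.6  -0.6]
R [[-0.003, -0.002, -1.0], [1.0, -0.001, -0.003], [-0.001, -1.0, 0.002]]
```

View pics/w5.png

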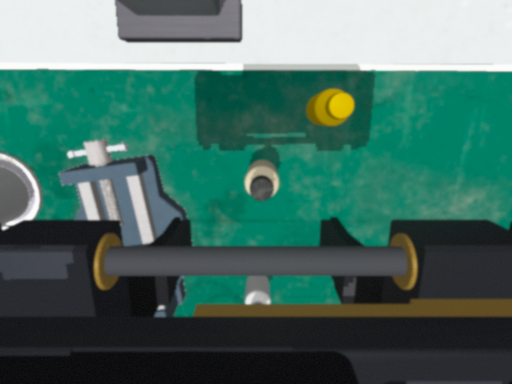

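Run:
```python
from h import *
f=grab("wrist")
print(ray(f,262,188,.084),ray(f,262,178,.070)); print("dropper body?",ray(f,258,284,.058))
```

```text
[0.42437956 0.22762079 0.084     ] [0.41852514 0.22785737 0.07      ]
dropper body? [0.5360207  0.22476575 0.058     ]
```

```bash
python3 -m creep '[{"x":4,"y":30,"z":0,"twist":0,"fingers":80},{"x":4,"y":75,"z":0,"twist":0,"fingers":80},{"x":4,"y":110,"z":0,"twist":0,"fingers":80},{"x":4,"y":126,"z":0,"twist":0,"fingers":80},{"x":4,"y":128,"z":0,"twist":0,"fingers":60},{"x":4,"y":128,"z":0,"twist":0,"fingers":45},{"x":4,"y":128,"z":0,"twist":0,"fingers":25},{"x":4,"y":128,"z":0,"twist":0,"fingers":25},{"x":4,"y":128,"z":0,"twist":0,"fingers":25},{"x":4,"y":128,"z":0,"twist":0,"fingers":25}]' 20
```

```text
time: 9.75
tool_pos: [0.4233, 0.2262, 0.0362]
tcp_rot: [0.5, -0.499, -0.5, 0.501]
wrist_force: [-1.0, 1.2, 0.4]
gripper_width: 0.0237
```

```bash
python3 -m creep '[{"x":0,"y":-20,"z":0,"twist":0,"fingers":25},{"x":0,"y":-70,"z":0,"twist":0,"fingers":25},{"x":0,"y":-120,"z":0,"twist":0,"fingers":25},{"x":0,"y":-135,"z":0,"twist":0,"fingers":25},{"x":0,"y":-135,"z":0,"twist":0,"fingers":25}]' 20
python3 - <<'E'
from h import *
f=grab("wrist","w6");delta([.4235,-.204,.165]);g=grab("side")
u,v=proj(g,np.array(telemetry.sense()["tool_pos"])).astype(int);print(u,v)
x0=max(0,u-70);y0=max(0,v-60);cv2.imwrite("pics/s6c.png",cv2.resize(g["frame"][y0:y0+120,x0:x0+140,::-1],None,fx=4,fy=4))
E
```

```text
time: 10.38
tool_pos: [0.4237, 0.2264, 0.1716]
tcp_rot: [-0.5, 0.499, 0.501, -0.5]
wrist_force: [0.5, 0.4, 0.3]
gripper_width: 0.0215
tool xyz mm [-4.299e+02  5.700e+00  4.000e-01]
R [[-0.003, -0.002, -1.0], [1.0, -0.001, -0.003], [-0.001, -1.0, 0.002]]
177 144
```

View pics/s6c.png

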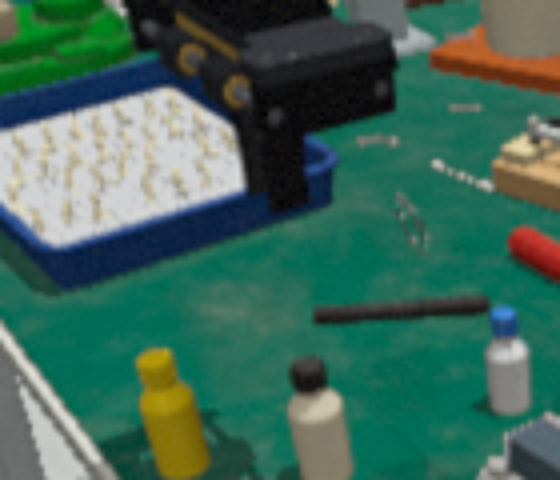

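View pics/w6.png

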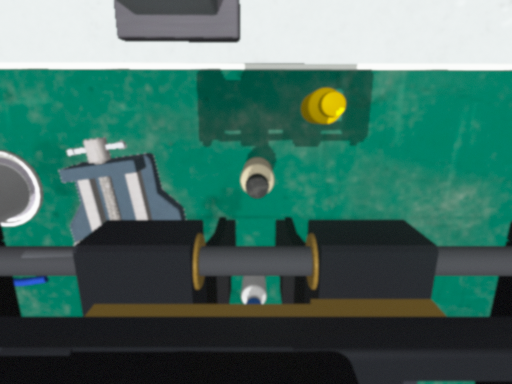

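The grasp missed. The bottle still stands at about (257,180) in the wrist view while the fingers closed to 25%. I'll check where the TCP projects relative to the bottle.

Run:
```python
from h import *
t=grab("top","t7");s=grab("side");f=grab("wrist")
tp=np.array(telemetry.sense()["tool_pos"]);print(tp,"wrist proj tcp",proj(f,tp),"cam pos",-np.array(f["view"])[:3,:3].T@np.array(f["view"])[:3,3])
print("top proj",proj(t,tp))
H,S,V=hsv(s);o=blobs(s,(V<85)&(S<110),(170,165,200,190))[0];print(o[:2],ray(s,*o[0][1],.08))
print("cap wrist",ray(f,257,183,.086),ray(f,257,186,.080))
# base in side: bottom of bottle
x0,y0=177-70,144-60
print("side crop bottle bottom etc in px",x0,y0)
cv2.imwrite("pics/s7.png",cv2.resize(s["frame"][140:240,130:270,::-1],None,fx=5.5,fy=5.5))
cv2.imwrite("pics/t7c.png",cv2.resize(t["frame"][150:300,90:250,::-1],None,fx=4,fy=3.9))
```

```text
[0.42246495 0.22571736 0.16950575] wrist proj tcp [256.02995392 218.21585825] cam pos [0.35271982 0.22544149 0.35985525]
top proj [183.30281478 244.02817675]
[(64, [183.8, 177.1], [180, 173, 9, 9])] [0.42423005 0.22423865 0.08      ]
cap wrist [0.41970022 0.22661787 0.086     ] [0.42399412 0.22665323 0.08      ]
side crop bottle bottom etc in px 107 84
```

View pics/s7.png

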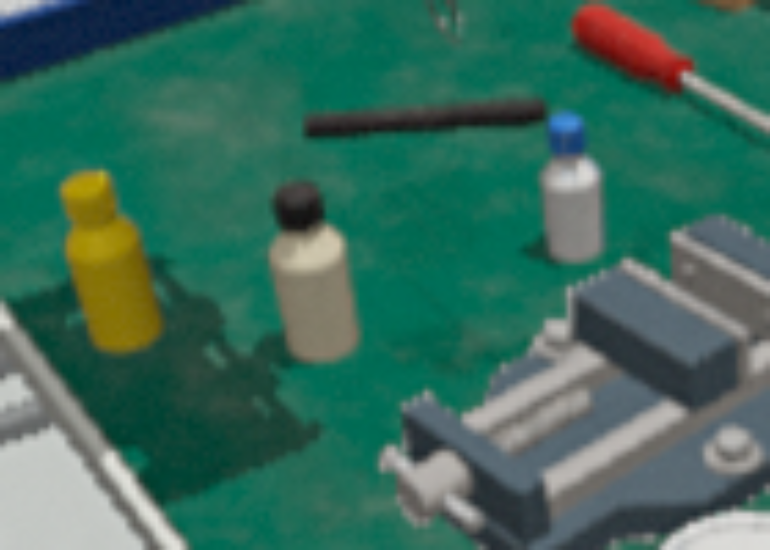

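View pics/t7c.png

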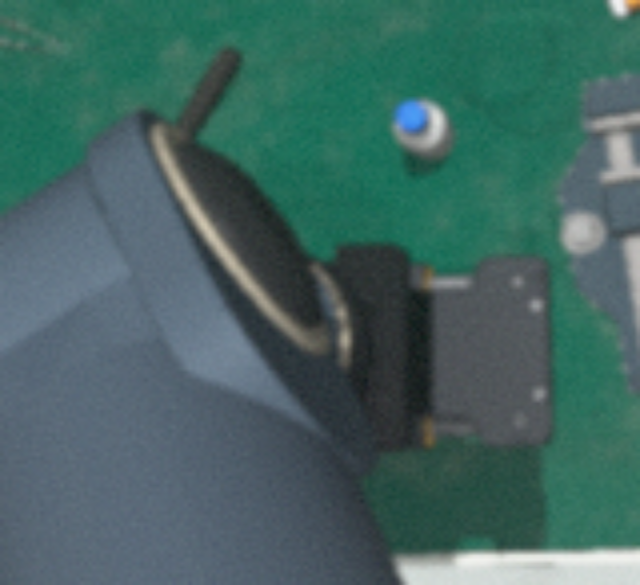

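Run:
```python
from h import *
t=grab("top");s=grab("side");f=grab("wrist")
tp=np.array(telemetry.sense()["tool_pos"])
for d in([0,0,0],[0,0,.025],[.02,0,0],[.02,0,.02]): print(d,proj(f,tp+d).round(1),proj(s,tp+d).round(1))
u,v=proj(s,tp).astype(int)
x0,y0=u-40,v-40;print(x0,y0);c=s["frame"][y0:y0+70,x0:x0+90,::-1];cv2.imwrite("pics/s8.png",np.clip(cv2.resize(c,None,fx=8,fy=8,interpolation=cv2.INTER_CUBIC).astype(float)*2.0,0,255))
c=f["frame"][190:310,160:350,::-1];cv2.imwrite("pics/w8.png",np.clip(cv2.resize(c,None,fx=4,fy=4,interpolation=cv2.INTER_CUBIC).astype(float)*2.5,0,255))
```

```text
[0, 0, 0] [256.  218.3] [177.8 143.9]
[0, 0, 0.025] [256.  233.7] [176.2 134. ]
[0.02, 0, 0] [255.9 247. ] [185.6 141.5]
[0.02, 0, 0.02] [255.9 261.7] [184.5 133.6]
137 103[ WARN:0@7.618] global loadsave.cpp:1063 imwrite_ Unsupported depth image for selected encoder is fallbacked to CV_8U.
```

View pics/s8.png

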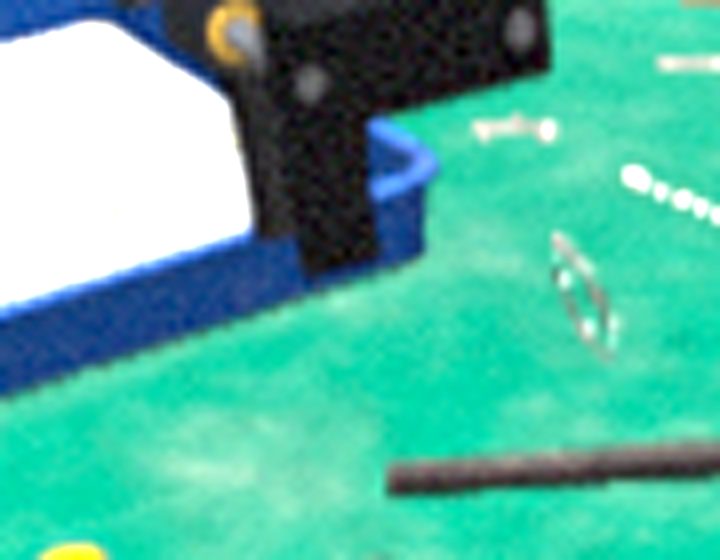

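View pics/w8.png

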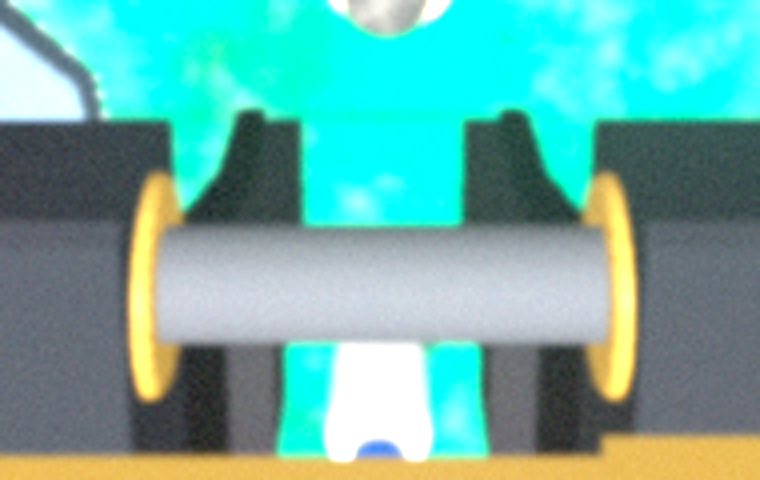

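The side and wrist views agree that the real fingertips sit about 25 mm above the reported TCP. That explains the fingers closing at the cap, and the high grip on the tin. I'll retry about 25 mm lower, which is safe in either case, and watch the force.

```bash
python3 -m creep '[{"x":1,"y":10,"z":-1,"twist":0,"fingers":80},{"x":1,"y":20,"z":-1,"twist":0,"fingers":80},{"x":1,"y":60,"z":-1,"twist":0,"fingers":80},{"x":1,"y":110,"z":-1,"twist":0,"fingers":80},{"x":1,"y":140,"z":-1,"twist":0,"fingers":80},{"x":1,"y":156,"z":-1,"twist":0,"fingers":80},{"x":1,"y":160,"z":-1,"twist":0,"fingers":80},{"x":1,"y":160,"z":-1,"twist":0,"fingers":80}]' 20
```

```text
time: 11.78
tool_pos: [0.4236, 0.2269, 0.0101]
tcp_rot: [0.5, -0.499, -0.5, 0.502]
wrist_force: [-0.5, 0.7, 0.7]
gripper_width: 0.0695
```

Run:
```python
from h import *
f=grab("side");cv2.imwrite("pics/s9.png",cv2.resize(f["frame"][130:240,130:270,::-1],None,fx=5.4,fy=5.4))
```

```text
(no output)
```

View pics/s9.png

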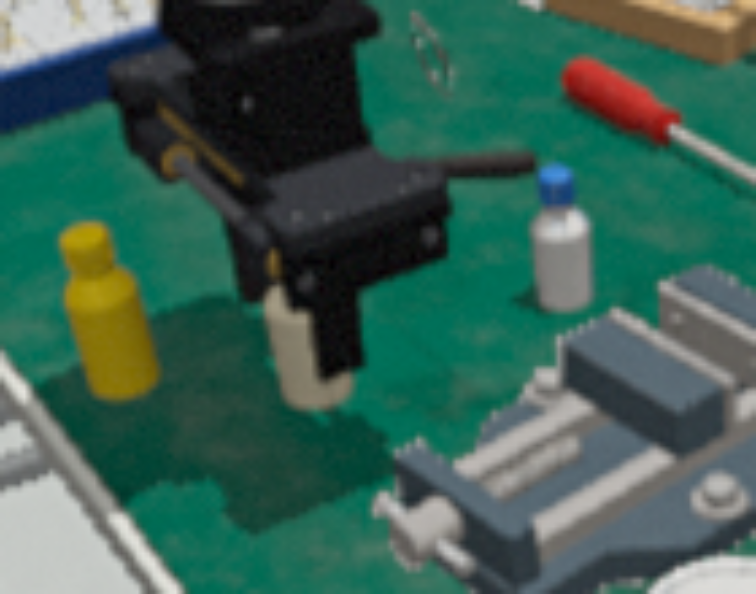

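The side view shows the fingertips beside the lower part of the bottle body, clear of the bench, which confirms the offset. Closing.

```bash
python3 -m creep '[{"x":0,"y":0,"z":0,"twist":0,"fingers":60},{"x":0,"y":0,"z":0,"twist":0,"fingers":40},{"x":0,"y":0,"z":0,"twist":0,"fingers":20},{"x":0,"y":0,"z":0,"twist":0,"fingers":20},{"x":0,"y":0,"z":0,"twist":0,"fingers":20},{"x":0,"y":0,"z":0,"twist":0,"fingers":20},{"x":0,"y":0,"z":0,"twist":0,"fingers":20}]' 20
```

```text
time: 12.7
tool_pos: [0.4239, 0.2271, 0.0106]
tcp_rot: [0.5, -0.499, -0.5, 0.501]
wrist_force: [-0.3, 0.2, 0.6]
gripper_width: 0.033
```

```bash
python3 -m creep '[{"x":0,"y":-20,"z":0,"twist":0,"fingers":20},{"x":0,"y":-70,"z":0,"twist":0,"fingers":20},{"x":0,"y":-120,"z":0,"twist":0,"fingers":20},{"x":-20,"y":-140,"z":0,"twist":0,"fingers":20},{"x":-80,"y":-140,"z":0,"twist":0,"fingers":20},{"x":-140,"y":-140,"z":0,"twist":0,"fingers":20},{"x":-200,"y":-140,"z":0,"twist":0,"fingers":20},{"x":-260,"y":-140,"z":0,"twist":0,"fingers":20},{"x":-260,"y":-140,"z":0,"twist":0,"fingers":20}]' 20
python3 - <<'E'
from h import *
delta([.4235,-.204,.125])
E
```

```text
time: 13.82
tool_pos: [0.4242, -0.0373, 0.1508]
tcp_rot: [0.502, -0.502, -0.497, 0.499]
wrist_force: [0.3, 0.2, -1.1]
gripper_width: 0.0332
tool xyz mm [-166.7   26.1   -0.5]
R [[0.007, -0.002, -1.0], [1.0, -0.002, 0.007], [-0.002, -1.0, 0.002]]
```

```bash
python3 -m creep '[{"x":-50,"y":0,"z":0,"twist":0,"fingers":20},{"x":-105,"y":0,"z":0,"twist":0,"fingers":20},{"x":-150,"y":10,"z":0,"twist":0,"fingers":20},{"x":-167,"y":26,"z":0,"twist":0,"fingers":20},{"x":-167,"y":26,"z":0,"twist":0,"fingers":20},{"x":-167,"y":26,"z":0,"twist":0,"fingers":20}]' 20
python3 - <<'E'
from h import *
f=grab("wrist","w10");delta([.4235,-.204,.0145])
g=grab("side");tp=np.array(telemetry.sense()["tool_pos"]);b=tp-[0,0,.0105];print("pred bottle base side px",proj(g,b),"dish",proj(g,np.array([.4235,-.204,.003])))
cv2.imwrite("pics/s10.png",cv2.resize(g["frame"][210:350,230:370,::-1],None,fx=4.2,fy=4.2))
E
```

```text
time: 14.58
tool_pos: [0.4235, -0.2027, 0.1252]
tcp_rot: [0.501, -0.501, -0.498, 0.5]
wrist_force: [0.0, -0.5, -0.0]
gripper_width: 0.033
tool xyz mm [ -1.2 110.9  -0. ]
R [[0.004, -0.002, -1.0], [1.0, -0.001, 0.004], [-0.001, -1.0, 0.002]]
pred bottle base side px [299.81406453 271.64522227] dish [297.22962152 316.46407009]
```

View pics/w10.png

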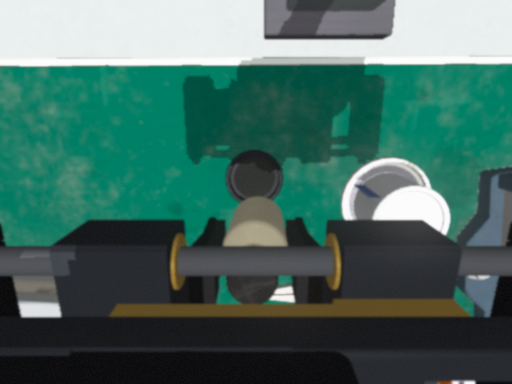

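View pics/s10.png

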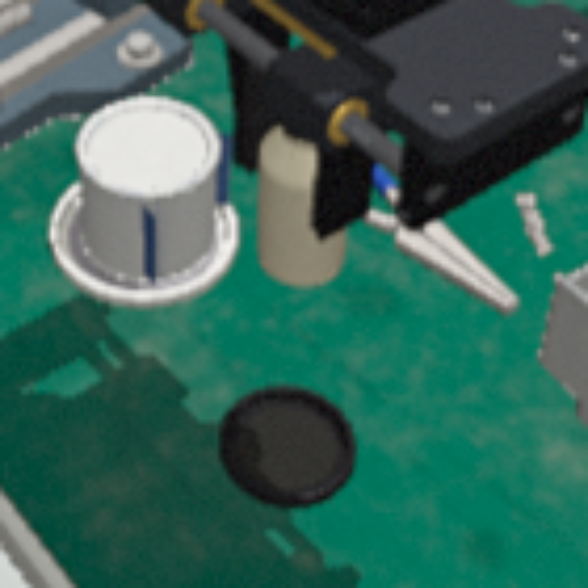

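Run:
```python
from h import *
f=grab("wrist");tp=np.array(telemetry.sense()["tool_pos"])
for r in(197,199): print("bottle centre",ray(f,256,r,tp[2]-.0105)+[.017,0,0])
H,S,V=hsv(f);o=blobs(f,V<60,(222,146,290,196))[0];print(o[0],ray(f,254.5,178,.006),tp)
m=V<62;print(np.nonzero(m[145:200,255])[0]+145, np.nonzero(m[175,215:300])[0][[0,-1]]+215)
```

```text
bottle centre [ 0.42986561 -0.20269963  0.11510915]
bottle centre [ 0.43125065 -0.2027054   0.11510915]
(1660, [254.9, 171.4], [230, 149, 52, 47]) [ 0.42515033 -0.2041246   0.006     ] [ 0.42363392 -0.20307166  0.12560915]
[149 150 151 152 153 154 155 156 157 158 159 160 161 162 163 164 165 166
 167 168 169 170 171 172 173 174 175 176 177 178 179 180 181 182 183 184
 185 186 187 188 189 190 191 192 193 194] [229 274]
```

Both views put the bottle about 5 mm ahead of the TCP in x, so I'll shift back 4 mm and lower.

```bash
python3 -m creep '[{"x":-1,"y":30,"z":4,"twist":0,"fingers":20},{"x":-1,"y":70,"z":4,"twist":0,"fingers":20},{"x":-1,"y":95,"z":4,"twist":0,"fingers":20},{"x":-1,"y":100,"z":4,"twist":0,"fingers":20},{"x":-1,"y":100,"z":4,"twist":0,"fingers":20}]' 20
python3 - <<'E'
from h import *
f=grab("wrist","w11");print(telemetry.sense()["tool_pos"])
g=grab("side");cv2.imwrite("pics/s11.png",cv2.resize(g["frame"][250:350,240:360,::-1],None,fx=5,fy=5))
E
```

```text
time: 15.35
tool_pos: [0.4202, -0.204, 0.0262]
tcp_rot: [-0.501, 0.501, 0.499, -0.5]
wrist_force: [-1.0, 0.3, -0.1]
gripper_width: 0.0327
[ 0.42050671 -0.20427778  0.02658561]
```

View pics/s11.png

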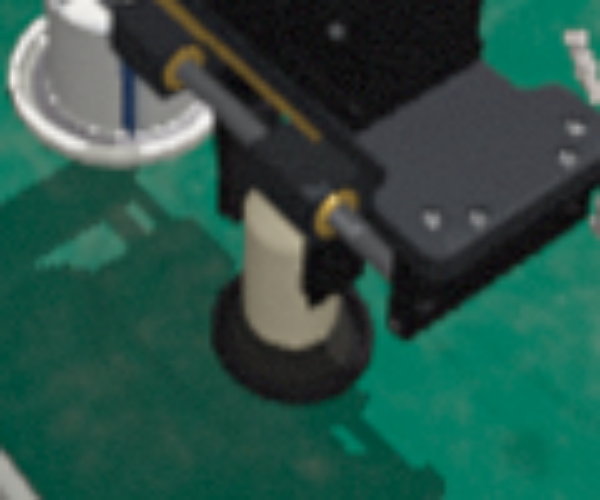

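View pics/w11.png

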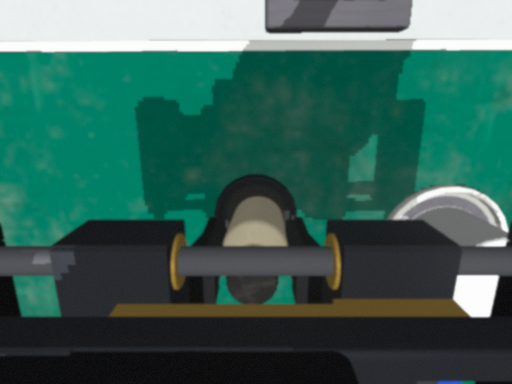

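Side and wrist both show the bottle base inside the black dish outline. Lowering the rest of the way.

```bash
python3 -m creep '[{"x":0,"y":6,"z":0,"twist":0,"fingers":20},{"x":0,"y":10,"z":0,"twist":0,"fingers":20},{"x":0,"y":13,"z":0,"twist":0,"fingers":20},{"x":0,"y":14,"z":0,"twist":0,"fingers":20},{"x":0,"y":14,"z":0,"twist":0,"fingers":20}]' 20
```

```text
time: 16.08
tool_pos: [0.4211, -0.2044, 0.0135]
tcp_rot: [-0.5, 0.502, 0.499, -0.499]
wrist_force: [-1.5, 0.5, 8.9]
gripper_width: 0.0327
```

```bash
python3 -m creep '[{"x":0,"y":-1,"z":0,"twist":0,"fingers":20},{"x":0,"y":-1,"z":0,"twist":0,"fingers":50},{"x":0,"y":-1,"z":0,"twist":0,"fingers":75},{"x":0,"y":-1,"z":0,"twist":0,"fingers":75},{"x":0,"y":-50,"z":0,"twist":0,"fingers":75},{"x":0,"y":-105,"z":0,"twist":0,"fingers":75},{"x":0,"y":-150,"z":0,"twist":0,"fingers":75},{"x":0,"y":-150,"z":0,"twist":0,"fingers":75}]' 20
python3 - <<'E'
from h import *
f=grab("wrist","w12");delta([.5645,.224,.16])
g=grab("side");cv2.imwrite("pics/s12.png",cv2.resize(g["frame"][230:350,230:370,::-1],None,fx=4.5,fy=4.5))
E
```

```text
time: 17.08
tool_pos: [0.4233, -0.2051, 0.1668]
tcp_rot: [-0.498, 0.504, 0.501, -0.497]
wrist_force: [0.4, -0.5, 0.7]
gripper_width: 0.0652
tool xyz mm [ 428.9    4.6 -141.1]
R [[0.004, 0.005, -1.0], [1.0, -0.002, 0.004], [-0.002, -1.0, -0.005]]
```

View pics/s12.png

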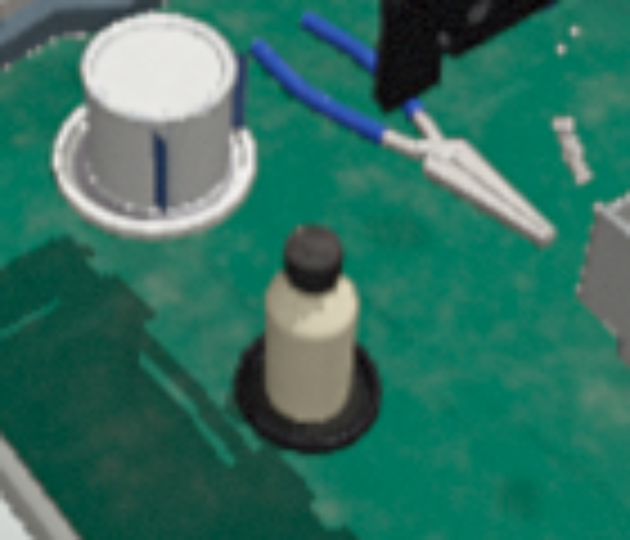

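View pics/w12.png

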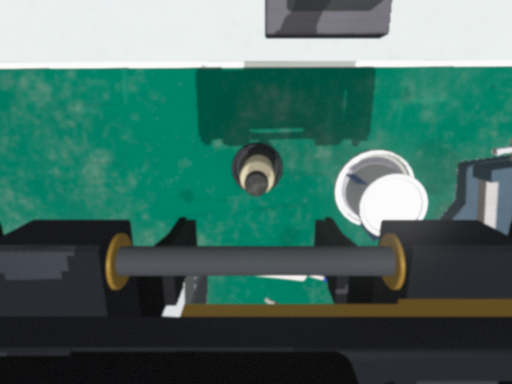

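Both placed pieces look seated. The oil bottle is upright in the black dish, with its cap at (313,260) in the crop. Now the dropper.

```bash
python3 -m creep '[{"x":50,"y":0,"z":-10,"twist":0,"fingers":75},{"x":105,"y":0,"z":-30,"twist":0,"fingers":75},{"x":160,"y":0,"z":-50,"twist":0,"fingers":75},{"x":215,"y":0,"z":-70,"twist":0,"fingers":75},{"x":270,"y":0,"z":-90,"twist":0,"fingers":75},{"x":325,"y":0,"z":-110,"twist":0,"fingers":75},{"x":380,"y":0,"z":-130,"twist":0,"fingers":75},{"x":429,"y":5,"z":-141,"twist":0,"fingers":75},{"x":429,"y":5,"z":-141,"twist":0,"fingers":75},{"x":429,"y":5,"z":-141,"twist":0,"fingers":75}]' 20
python3 - <<'E'
from h import *
f=grab("wrist","w13");delta([.5645,.224,.0]);H,S,V=hsv(f)
o=blobs(f,(H>100)&(H<125)&(S>120)&(V>90),(200,120,320,225))[0];print(o[:2],[ray(f,*x[1],.072) for x in o[:1]])
E
```

```text
time: 18.42
tool_pos: [0.5624, 0.2232, 0.1561]
tcp_rot: [-0.5, 0.502, 0.498, -0.5]
wrist_force: [0.7, -1.0, -0.2]
gripper_width: 0.065
tool xyz mm [  2.1 156.7  -1.8]
R [[0.006, -0.0, -1.0], [1.0, -0.003, 0.006], [-0.003, -1.0, 0.0]]
[(160, [257.8, 187.6], [249, 178, 18, 21])] [array([0.5644386 , 0.22482882, 0.072     ])]
```

View pics/w13.png

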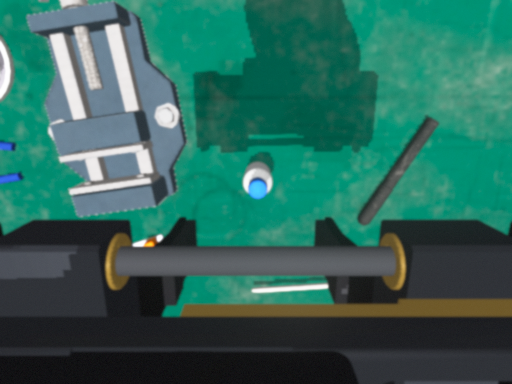

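```bash
python3 -m creep '[{"x":2,"y":40,"z":-3,"twist":0,"fingers":75},{"x":2,"y":90,"z":-3,"twist":0,"fingers":75},{"x":2,"y":130,"z":-3,"twist":0,"fingers":75},{"x":2,"y":150,"z":-3,"twist":0,"fingers":75},{"x":2,"y":156,"z":-3,"twist":0,"fingers":60},{"x":2,"y":156,"z":-3,"twist":0,"fingers":40},{"x":2,"y":156,"z":-3,"twist":0,"fingers":15},{"x":2,"y":156,"z":-3,"twist":0,"fingers":15},{"x":2,"y":156,"z":-3,"twist":0,"fingers":15},{"x":2,"y":156,"z":-3,"twist":0,"fingers":15}]' 20
```

```text
time: 19.73
tool_pos: [0.5662, 0.2242, 0.0014]
tcp_rot: [-0.501, 0.502, 0.498, -0.499]
wrist_force: [0.0, 0.5, 3.7]
gripper_width: 0.0273
```

```bash
python3 -m creep '[{"x":0,"y":-20,"z":0,"twist":0,"fingers":15},{"x":0,"y":-75,"z":0,"twist":0,"fingers":15},{"x":0,"y":-125,"z":0,"twist":0,"fingers":15},{"x":-50,"y":-130,"z":-25,"twist":0,"fingers":15},{"x":-105,"y":-130,"z":-50,"twist":0,"fingers":15},{"x":-160,"y":-130,"z":-75,"twist":0,"fingers":15},{"x":-215,"y":-130,"z":-95,"twist":0,"fingers":15},{"x":-270,"y":-125,"z":-106,"twist":0,"fingers":15},{"x":-303,"y":-110,"z":-106,"twist":0,"fingers":15},{"x":-303,"y":-110,"z":-106,"twist":0,"fingers":15}]' 20
python3 - <<'E'
from h import *
f=grab("wrist","w14");delta([.6725,-.0785,.005]);H,S,V=hsv(f)
tp=np.array(telemetry.sense()["tool_pos"])
o=blobs(f,(H>100)&(H<125)&(S>120)&(V>90),(200,120,320,225))[0];print(o[:2],[ray(f,*x[1],.006) for x in o[:1]])
g=grab("side");print(tp,proj(g,tp-[0,0,.001]));cv2.imwrite("pics/s14.png",cv2.resize(g["frame"][150:270,280:420,::-1],None,fx=4.5,fy=4.5))
E
```

```text
time: 20.98
tool_pos: [0.6686, -0.0839, 0.1108]
tcp_rot: [-0.502, 0.504, 0.495, -0.499]
wrist_force: [0.6, -0.3, -1.2]
gripper_width: 0.0274
tool xyz mm [  2.3 106.5  -3.1]
R [[0.009, -0.001, -1.0], [1.0, -0.003, 0.009], [-0.003, -1.0, 0.001]]
[(2092, [263.5, 181.7], [235, 158, 56, 51])] [array([ 0.670198  , -0.07682966,  0.006     ])]
[ 0.669456   -0.08045525  0.11146833] [348.59890425 188.04248348]
```

View pics/w14.png

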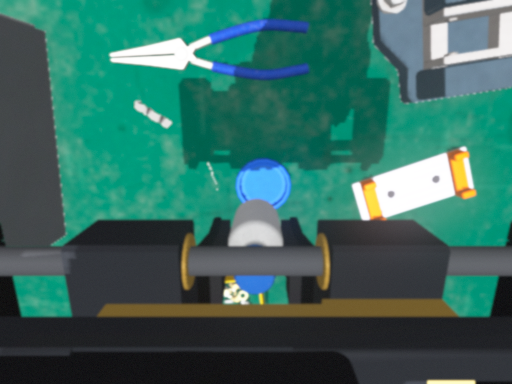

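View pics/s14.png

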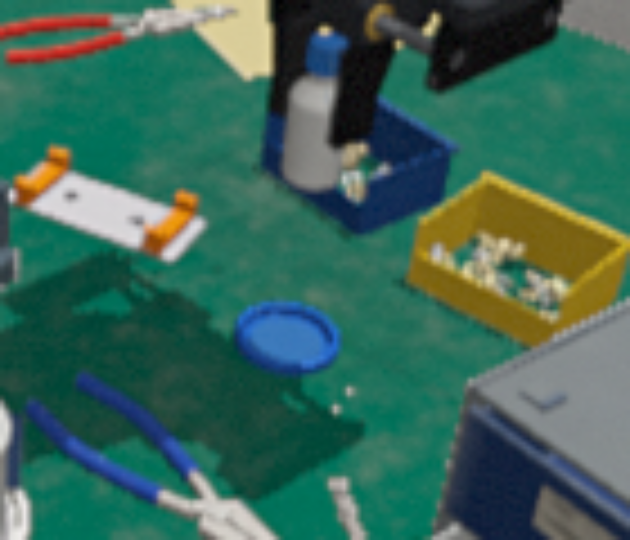

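Run:
```python
from h import *
f=grab("wrist");tp=np.array(telemetry.sense()["tool_pos"]);H,S,V=hsv(f)
o=blobs(f,(H>100)&(H<125)&(S>120)&(V>90),(200,120,320,225))[0];print(o[:1])
x,y,w,h=o[0][2]
e=ray(f,x+w/2,y,.009);print("dish",e+[.0265,0,0],"width",np.linalg.norm(ray(f,x,y+27,.009)-ray(f,x+w,y+27,.009)))
m=(S<60)&(V>110);r=np.nonzero(m[190:225,256])[0][0]+190;c=np.nonzero(m[212,215:300])[0]+215;print(r,c[[0,-1]])
b=ray(f,c[[0,-1]].mean(),r,tp[2]-.001)+[.0145,0,0];print("bottle",b,"tcp",tp);delta([.6725,-.0785,.005])
```

```text
[(2119, [256.3, 180.0], [229, 156, 56, 49])]
dish [ 0.6732878  -0.07696154  0.009     ] width 0.05363256965738593
200 [236 276]
bottle [ 0.67286686 -0.07803945  0.11142648] tcp [ 0.67052802 -0.07703808  0.11242648]
tool xyz mm [ -1.3 107.4  -1.9]
R [[0.004, 0.001, -1.0], [1.0, -0.001, 0.004], [-0.001, -1.0, -0.001]]
```

The bottle at (.6729,-.0780) is over the dish at (.6733,-.0770), so I'll lower straight down.

```bash
python3 -m creep '[{"x":0,"y":40,"z":0,"twist":0,"fingers":15},{"x":0,"y":75,"z":0,"twist":0,"fingers":15},{"x":0,"y":97,"z":0,"twist":0,"fingers":15},{"x":0,"y":102,"z":0,"twist":0,"fingers":15},{"x":0,"y":105,"z":0,"twist":0,"fingers":15},{"x":0,"y":107,"z":0,"twist":0,"fingers":15},{"x":0,"y":108,"z":0,"twist":0,"fingers":15},{"x":0,"y":108,"z":0,"twist":0,"fingers":15}]' 20
```

```text
time: 22.12
tool_pos: [0.6709, -0.0773, 0.0049]
tcp_rot: [-0.5, 0.502, 0.499, -0.499]
wrist_force: [-0.8, -0.2, -0.9]
gripper_width: 0.0275
```

```bash
python3 -m creep '[{"x":0,"y":2,"z":0,"twist":0,"fingers":15},{"x":0,"y":3,"z":0,"twist":0,"fingers":15},{"x":0,"y":3,"z":0,"twist":0,"fingers":15}]' 20
python3 - <<'E'
from h import *
g=grab("side");cv2.imwrite("pics/s15.png",cv2.resize(g["frame"][170:270,280:420,::-1],None,fx=5,fy=5))
E
```

```text
time: 22.5
tool_pos: [0.672, -0.0772, 0.0044]
tcp_rot: [-0.5, 0.502, 0.5, -0.498]
wrist_force: [-2.5, 1.0, 11.3]
gripper_width: 0.0272
```

View pics/s15.png

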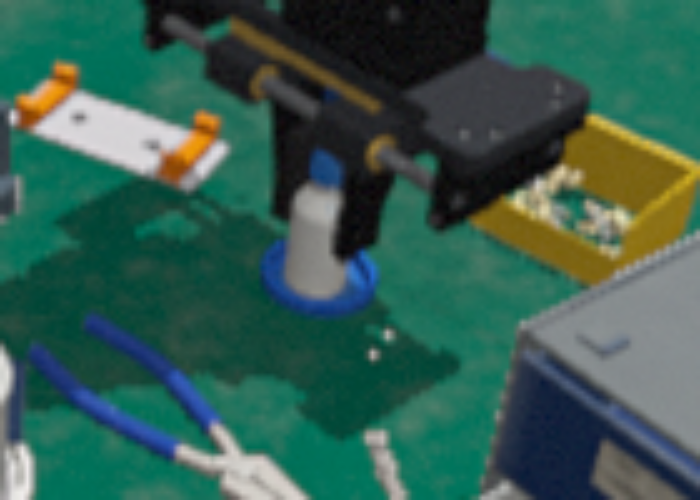

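The base is seated in the blue dish. Release, rise and look.

```bash
python3 -m creep '[{"x":0,"y":-1,"z":0,"twist":0,"fingers":15},{"x":0,"y":-1,"z":0,"twist":0,"fingers":40},{"x":0,"y":-1,"z":0,"twist":0,"fingers":60},{"x":0,"y":-1,"z":0,"twist":0,"fingers":60},{"x":0,"y":-40,"z":0,"twist":0,"fingers":60},{"x":0,"y":-95,"z":0,"twist":0,"fingers":60},{"x":0,"y":-150,"z":0,"twist":0,"fingers":60},{"x":0,"y":-155,"z":0,"twist":0,"fingers":60}]' 20
python3 - <<'E'
from h import *
f=grab("wrist","w16");delta([.566,.374,.15])
g=grab("side");cv2.imwrite("pics/s16.png",cv2.resize(g["frame"][170:350,210:390,::-1],None,fx=3.3,fy=3.3))
E
```

```text
time: 23.55
tool_pos: [0.6745, -0.0776, 0.1647]
tcp_rot: [-0.497, 0.505, 0.502, -0.496]
wrist_force: [-0.8, -1.0, -0.2]
gripper_width: 0.0524
tool xyz mm [450.9  10.9 109. ]
R [[0.004, 0.009, -1.0], [1.0, -0.001, 0.004], [-0.001, -1.0, -0.009]]
```

View pics/s16.png

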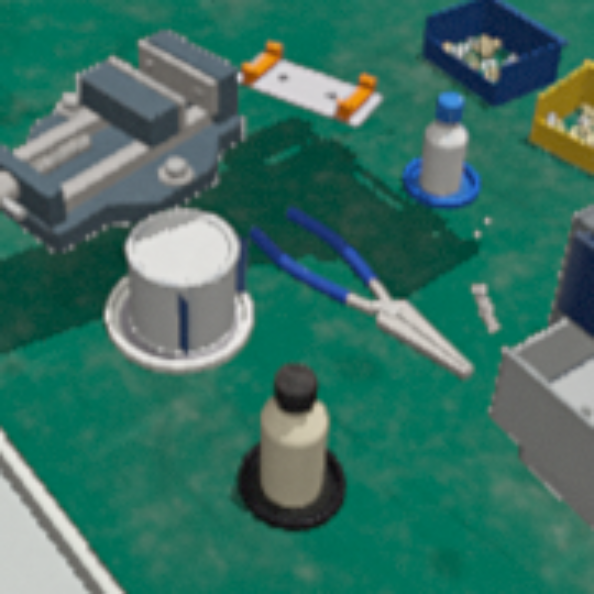

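All three stand in their dishes. Now the marker, with a 29.5° twist so the jaws close across the pen.

```bash
python3 -m creep '[{"x":50,"y":0,"z":12,"twist":5,"fingers":60},{"x":105,"y":0,"z":26,"twist":10,"fingers":60},{"x":160,"y":0,"z":40,"twist":15,"fingers":60},{"x":215,"y":0,"z":54,"twist":20,"fingers":60},{"x":270,"y":0,"z":67,"twist":25,"fingers":60},{"x":325,"y":4,"z":80,"twist":29.5,"fingers":60},{"x":380,"y":8,"z":92,"twist":29.5,"fingers":60},{"x":430,"y":11,"z":105,"twist":29.5,"fingers":60},{"x":451,"y":11,"z":109,"twist":29.5,"fingers":60},{"x":451,"y":11,"z":109,"twist":29.5,"fingers":60}]' 20
python3 - <<'E'
from h import *
f=grab("wrist","w17");delta([.566,.374,.05]);r=R();print("yaw",np.degrees(np.arctan2(r[1,0],r[0,0])))
E
```

```text
time: 24.9
tool_pos: [0.5633, 0.3751, 0.1461]
tcp_rot: [-0.61, 0.613, 0.356, -0.355]
wrist_force: [-0.3, -0.4, 0.1]
gripper_width: 0.0521
tool xyz mm [ 1.9 96.7  0. ]
R [[0.496, 0.004, -0.868], [0.868, -0.004, 0.496], [-0.001, -1.0, -0.006]]
yaw 60.23555193791073
```

View pics/w17.png

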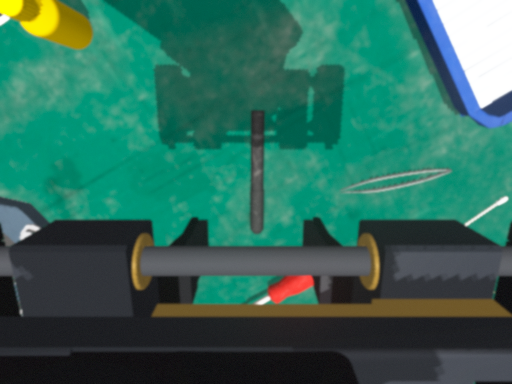

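The pen runs vertically in the wrist view, from (258,111) to (257,233), so it is aligned with the pads.

Run:
```python
from h import *
f=grab("wrist");a=ray(f,258,111,.012);b=ray(f,257,233,.012);print(a,b,(a+b)/2,np.linalg.norm(a-b),np.degrees(np.arctan2(*(b-a)[[1,0]])))
tp=np.array(telemetry.sense()["tool_pos"]);print(tp);delta((a+b)/2*[1,1,0]+[0,0,.01])
```

```text
[0.51137012 0.40580915 0.012     ] [0.62506846 0.33975871 0.012     ] [0.56821929 0.37278393 0.012     ] 0.13149134234726692 -30.15346215553095
[0.56545979 0.37141505 0.1472222 ]
tool xyz mm [  2.7 137.2  -0.8]
R [[0.498, 0.005, -0.867], [0.867, -0.004, 0.498], [-0.001, -1.0, -0.006]]
```

```bash
python3 -m creep '[{"x":2.5,"y":40,"z":-1,"twist":0,"fingers":60},{"x":2.5,"y":90,"z":-1,"twist":0,"fingers":60},{"x":2.5,"y":125,"z":-1,"twist":0,"fingers":60},{"x":2.5,"y":145,"z":-1,"twist":0,"fingers":60},{"x":2.5,"y":155,"z":-1,"twist":0,"fingers":60},{"x":2.5,"y":160,"z":-1,"twist":0,"fingers":60},{"x":2.5,"y":160,"z":-1,"twist":0,"fingers":60}]' 20
python3 - <<'E'
from h import *
g=grab("side");cv2.imwrite("pics/s18.png",cv2.resize(g["frame"][110:210,150:290,::-1],None,fx=5,fy=5))
E
```

```text
time: 25.88
tool_pos: [0.569, 0.3727, -0.0119]
tcp_rot: [-0.61, 0.614, 0.355, -0.353]
wrist_force: [-0.1, -0.6, -0.7]
gripper_width: 0.0522
```

View pics/s18.png

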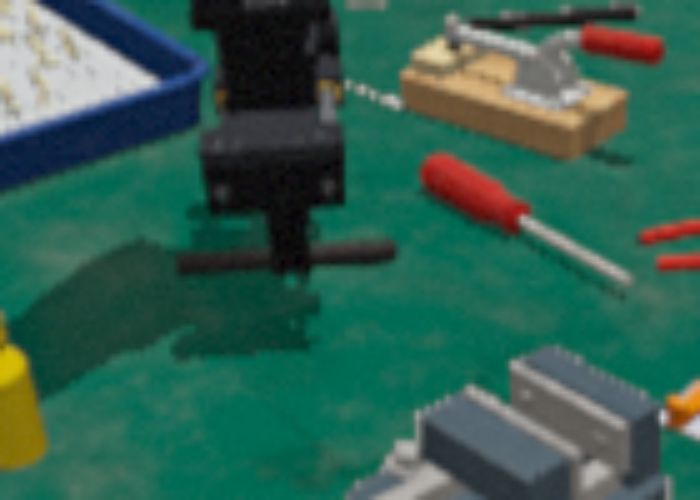

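Run:
```python
from h import *
g=grab("side");tp=np.array(telemetry.sense()["tool_pos"]);print(tp)
for d in(.026,.036,.041):
  for z in(0,.01,.015,.02): print(d,z,proj(g,np.array([tp[0]-d*.497,tp[1]-d*.867,z])).round(1))
```

```text
[ 0.5691131   0.37301246 -0.01158826]
0.026 0 [208.6 167.5]
0.026 0.01 [208.3 164.6]
0.026 0.015 [208.2 163.1]
0.026 0.02 [208.  161.7]
0.036 0 [208.6 169.2]
0.036 0.01 [208.3 166.3]
0.036 0.015 [208.1 164.8]
0.036 0.02 [208.  163.4]
0.041 0 [208.6 170.1]
0.041 0.01 [208.3 167.2]
0.041 0.015 [208.1 165.7]
0.041 0.02 [207.9 164.2]
```

```bash
python3 -m creep '[{"x":0,"y":4,"z":1,"twist":0,"fingers":60},{"x":0,"y":7,"z":1,"twist":0,"fingers":60},{"x":0,"y":9,"z":1,"twist":0,"fingers":60},{"x":0,"y":9,"z":1,"twist":0,"fingers":60}]' 20
```

```text
time: 26.48
tool_pos: [0.5681, 0.3733, -0.0209]
tcp_rot: [-0.61, 0.614, 0.356, -0.353]
wrist_force: [-0.6, 0.8, 0.7]
gripper_width: 0.0523
```

No contact with the bench; closing on the pen.

```bash
python3 -m creep '[{"x":0,"y":0,"z":0,"twist":0,"fingers":35},{"x":0,"y":0,"z":0,"twist":0,"fingers":20},{"x":0,"y":0,"z":0,"twist":0,"fingers":4},{"x":0,"y":0,"z":0,"twist":0,"fingers":4},{"x":0,"y":0,"z":0,"twist":0,"fingers":4},{"x":0,"y":0,"z":0,"twist":0,"fingers":4}]' 20
```

```text
time: 27.22
tool_pos: [0.5682, 0.3733, -0.0209]
tcp_rot: [-0.61, 0.614, 0.356, -0.353]
wrist_force: [0.0, 0.3, 0.2]
gripper_width: 0.0154
```

```bash
python3 -m creep '[{"x":0,"y":-20,"z":0,"twist":0,"fingers":4},{"x":0,"y":-70,"z":0,"twist":0,"fingers":4},{"x":0,"y":-125,"z":0,"twist":0,"fingers":4},{"x":0,"y":-145,"z":0,"twist":0,"fingers":4},{"x":0,"y":-145,"z":0,"twist":0,"fingers":4}]' 20
python3 - <<'E'
from h import *
f=grab("wrist","w19");delta([.677,.067,.12]);r=R();print("yaw",np.degrees(np.arctan2(r[1,0],r[0,0])))
E
```

```text
time: 27.85
tool_pos: [0.5681, 0.3744, 0.1266]
tcp_rot: [-0.61, 0.614, 0.357, -0.351]
wrist_force: [0.2, -0.1, 0.4]
gripper_width: 0.0148
tool xyz mm [-211.     5.9 -248.2]
R [[0.498, 0.006, -0.867], [0.867, -0.003, 0.498], [0.001, -1.0, -0.007]]
yaw 60.11187433014425
```

View pics/w19.png

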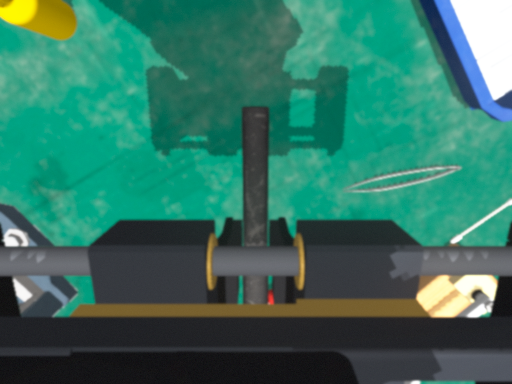

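```bash
python3 - <<'E'
from h import *
f=grab("wrist");tp=np.array(telemetry.sense()["tool_pos"]);p=ray(f,256,107,tp[2]+.021+.012);print(np.linalg.norm((p-tp)[:2])*1000)
E
python3 -m creep '[{"x":-32,"y":2,"z":-37,"twist":6,"fingers":4},{"x":-64,"y":4,"z":-75,"twist":12,"fingers":4},{"x":-96,"y":6,"z":-112,"twist":18,"fingers":4},{"x":-128,"y":6,"z":-150,"twist":25,"fingers":4},{"x":-160,"y":6,"z":-188,"twist":32,"fingers":4},{"x":-190,"y":6,"z":-225,"twist":38,"fingers":4},{"x":-211,"y":6,"z":-248,"twist":41.4,"fingers":4},{"x":-211,"y":6,"z":-248,"twist":41.4,"fingers":4},{"x":-211,"y":6,"z":-248,"twist":41.4,"fingers":4},{"x":-211,"y":6,"z":-248,"twist":41.4,"fingers":4}]' 20
python3 - <<'E'
from h import *
f=grab("wrist","w20");grab("top","t20");delta([.677,.067,.12]);r=R();print("yaw",np.degrees(np.arctan2(r[1,0],r[0,0])))
E
```

```text
68.60378799110775
time: 29.2
tool_pos: [0.6755, 0.0694, 0.1182]
tcp_rot: [-0.696, 0.699, 0.117, -0.115]
wrist_force: [-0.8, 1.5, -0.6]
gripper_width: 0.0147
tool xyz mm [ 0.6 -1.5 -1.9]
R [[0.946, 0.004, -0.323], [0.323, -0.004, 0.946], [0.003, -1.0, -0.005]]
yaw 18.873076185800517
```

View pics/w20.png

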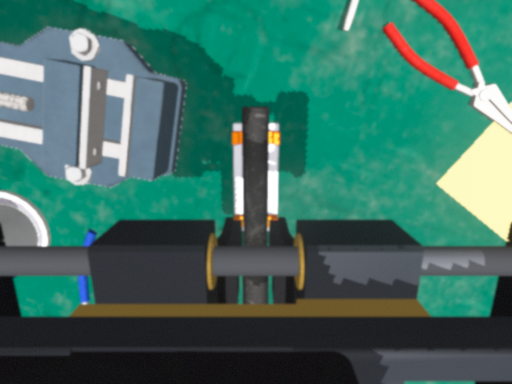

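View pics/t20.png

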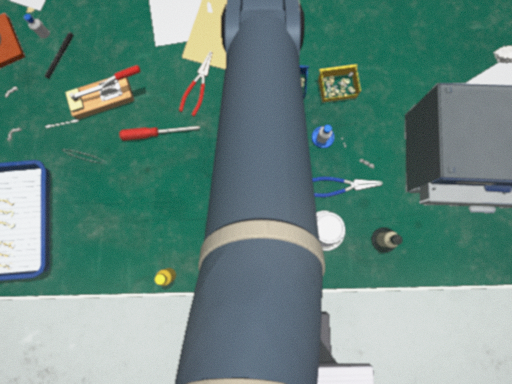

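The rest lies straight under the pen. The saddle posts show at (237,138), (274,137), (239,218) and (272,219). I'll check the centring along the rest.

Run:
```python
from h import *
f=grab("wrist");H,S,V=hsv(f)
o=blobs(f,(H>5)&(H<26)&(S>150)&(V>130),(220,115,292,232))[0]
P=[];
for a in o: print(a,ray(f,*a[1],.015).round(4));
pl=[b for b in o if b[1][1]<160];A=np.mean([ray(f,*b[1],.014) for b in pl[:2]],0)
m=(S<60)&(V>130);print("plate rows",[ (np.nonzero(m[115:160,c])[0]+115)[0] for c in(236,238,275)],ray(f,237,123,.004))
tp=np.array(telemetry.sense()["tool_pos"]);r=R();d=-r[:,2]  # +rest dir guess
print("far saddle mid",A,"along tool z from tcp mm",1000*(A-tp)@r[:,2],"across",1000*(A-tp)@r[:,0])
p=ray(f,237,123,.004);print("plate end along z",1000*(p-tp)@r[:,2]); p=ray(f,256,108,tp[2]+.033);print("pen end along z",1000*(p-tp)@r[:,2],"tcp",tp)
```

```text
(129, [236.8, 136.3], [231, 131, 12, 12]) [0.6467 0.1017 0.015 ]
(111, [273.4, 135.9], [268, 131, 12, 12]) [0.6785 0.113  0.015 ]
(71, [271.3, 218.3], [267, 215, 12, 10]) [0.7038 0.0362 0.015 ]
(62, [239.3, 218.1], [234, 215, 10, 10]) [0.6738 0.0262 0.015 ]
plate rows [np.int64(122), np.int64(122), np.int64(122)] [0.64278714 0.11242343 0.004     ]
far saddle mid [0.66262007 0.10727022 0.014     ] along tool z from tcp mm 41.769119983301486 across -0.22643209594806912
plate end along z 53.099058376193376
pen end along z 68.58563527046654 tcp [0.6758857  0.06819498 0.11867184]
```

Run:
```python
from h import *
f=grab("wrist");s=grab("side");tp=np.array(telemetry.sense()["tool_pos"]);r=R()
for z in(.06,.07,.08):
    for q in((185,85),(172,180)): p=ray(f,*q,z);print(z,q,p.round(3),"tool x,z mm",(1000*r.T@(p-tp))[[0,2]].round(0))
# vice back top-right corner: side (230+180/3.47,170+75/3.47)
a=(230+180/3.47,170+75/3.47);print("tri",tri(f,(172,180),s,a),tri(f,(185,85),s,(230+105/3.47,170+37/3.47)))
cv2.imwrite("pics/s21.png",cv2.resize(s["frame"][120:220,210:350,::-1],None,fx=5,fy=5))
```

```text
0.06 (185, 85) [0.599 0.13  0.06 ] tool x,z mm [-53.  85.]
0.06 (172, 180) [0.609 0.056 0.06 ] tool x,z mm [-67.  11.]
0.07 (185, 85) [0.601 0.13  0.07 ] tool x,z mm [-51.  84.]
0.07 (172, 180) [0.611 0.059 0.07 ] tool x,z mm [-65.  14.]
0.08 (185, 85) [0.603 0.131 0.08 ] tool x,z mm [-48.  83.]
0.08 (172, 180) [0.612 0.063 0.08 ] tool x,z mm [-62.  16.]
tri [0.60393995 0.05710019 0.05356496] [0.59368883 0.13273083 0.04928577]
```

View pics/s21.png

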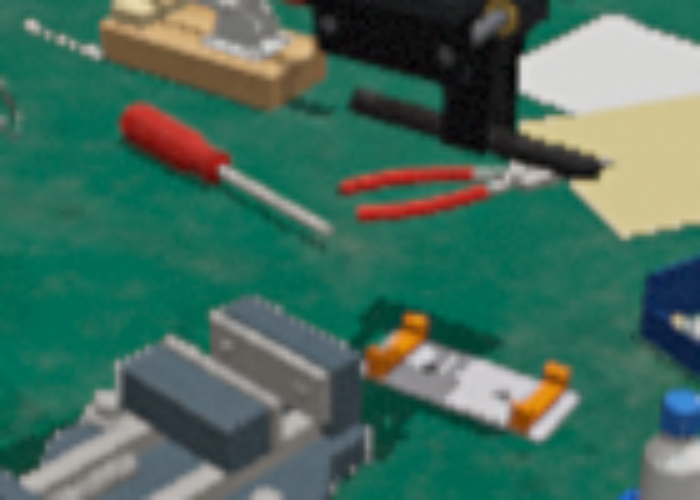

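The vice triangulates to about 55 mm tall here, so the gripper body clears it. Lowering the pen to just above the saddles.

```bash
python3 -m creep '[{"x":0,"y":35,"z":0,"twist":0,"fingers":4},{"x":0,"y":75,"z":0,"twist":0,"fingers":4},{"x":0,"y":103,"z":0,"twist":0,"fingers":4},{"x":0,"y":114,"z":0,"twist":0,"fingers":4},{"x":0,"y":118,"z":0,"twist":0,"fingers":4},{"x":0,"y":118,"z":0,"twist":0,"fingers":4}]' 20
python3 - <<'E'
from h import *
s=grab("side");f=grab("wrist","w22");print(telemetry.sense()["tool_pos"])
cv2.imwrite("pics/s22.png",cv2.resize(s["frame"][150:230,250:350,::-1],None,fx=7,fy=7))
E
```

```text
time: 30.2
tool_pos: [0.6773, 0.0671, 0.0017]
tcp_rot: [-0.696, 0.699, 0.117, -0.114]
wrist_force: [-0.1, -1.1, 0.1]
gripper_width: 0.0148
[0.67749127 0.06708783 0.00207277]
```

View pics/s22.png

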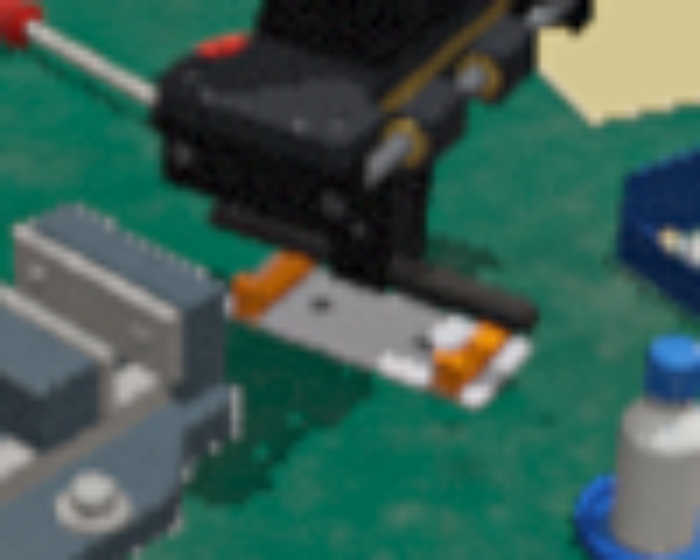

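View pics/w22.png

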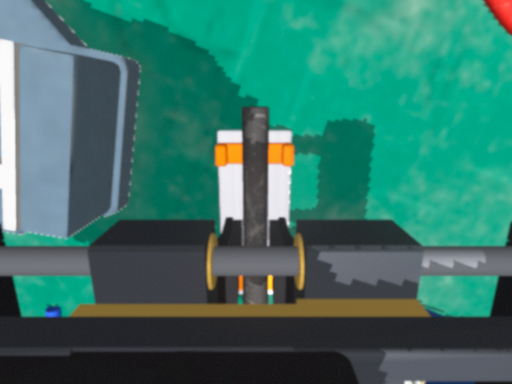

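The pen lies over both notches and is centred across the saddles. Lowering 13 mm gently.

```bash
python3 -m creep '[{"x":0,"y":5,"z":0,"twist":0,"fingers":4},{"x":0,"y":9,"z":0,"twist":0,"fingers":4},{"x":0,"y":12,"z":0,"twist":0,"fingers":4},{"x":0,"y":13,"z":0,"twist":0,"fingers":4},{"x":0,"y":13,"z":0,"twist":0,"fingers":4}]' 20
python3 - <<'E'
from h import *
s=grab("side");f=grab("wrist","w23");print(telemetry.sense()["tool_pos"])
cv2.imwrite("pics/s23.png",cv2.resize(s["frame"][150:230,250:350,::-1],None,fx=7,fy=7))
E
```

```text
time: 30.92
tool_pos: [0.6776, 0.067, -0.0109]
tcp_rot: [-0.696, 0.699, 0.117, -0.113]
wrist_force: [-2.0, 0.2, 0.8]
gripper_width: 0.0143
[ 0.67764367  0.06704328 -0.01084753]
```

View pics/s23.png

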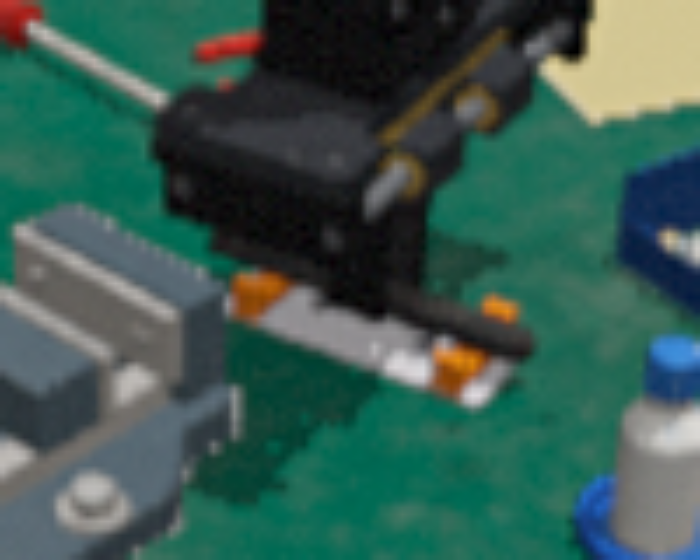

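The pen is in both notches; releasing.

```bash
python3 -m creep '[{"x":0,"y":1,"z":0,"twist":0,"fingers":4},{"x":0,"y":0,"z":0,"twist":0,"fingers":20},{"x":0,"y":0,"z":0,"twist":0,"fingers":45},{"x":0,"y":0,"z":0,"twist":0,"fingers":45},{"x":0,"y":-10,"z":0,"twist":0,"fingers":45},{"x":0,"y":-60,"z":0,"twist":0,"fingers":45},{"x":0,"y":-115,"z":0,"twist":0,"fingers":45},{"x":0,"y":-170,"z":0,"twist":0,"fingers":45},{"x":0,"y":-170,"z":0,"twist":0,"fingers":45}]' 20
python3 - <<'E'
from h import *
s=grab("side");f=grab("wrist","w24")
cv2.imwrite("pics/s24.png",cv2.resize(s["frame"][150:350,230:390,::-1],None,fx=2.9,fy=2.9))
E
```

```text
time: 32.15
tool_pos: [0.6802, 0.0674, 0.1657]
tcp_rot: [-0.696, 0.699, 0.121, -0.109]
wrist_force: [0.7, 0.3, -0.2]
gripper_width: 0.0392
```

View pics/s24.png

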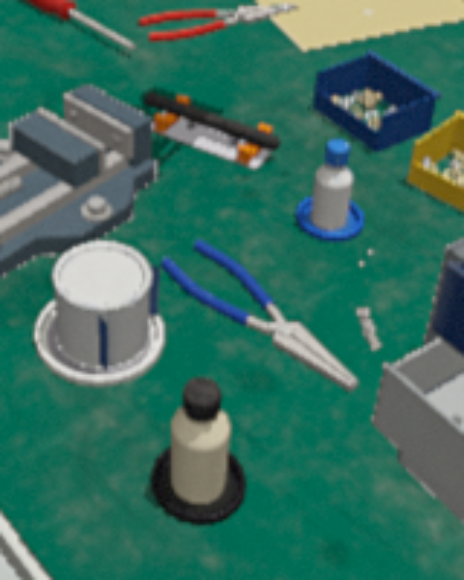

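View pics/w24.png

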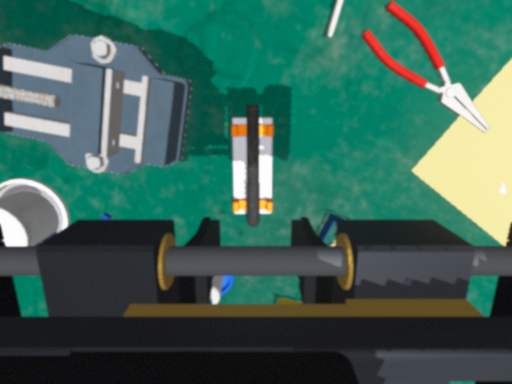

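The pen rests in both saddles, with overhangs from (252,106) to (253,224) around the plate (117 to 215). I'll move the arm aside to the left for an unobstructed last check.

```bash
python3 -m creep '[{"x":0,"y":-10,"z":50,"twist":0,"fingers":45},{"x":10,"y":-20,"z":105,"twist":0,"fingers":45},{"x":15,"y":-20,"z":160,"twist":0,"fingers":45},{"x":20,"y":-20,"z":215,"twist":0,"fingers":45},{"x":25,"y":-20,"z":270,"twist":0,"fingers":45},{"x":30,"y":-20,"z":325,"twist":0,"fingers":45},{"x":40,"y":-20,"z":380,"twist":0,"fingers":45},{"x":50,"y":-20,"z":430,"twist":0,"fingers":45},{"x":50,"y":-20,"z":458,"twist":0,"fingers":45},{"x":50,"y":-20,"z":458,"twist":0,"fingers":45}]' 20
python3 - <<'E'
from h import *
t=grab("top","t25");s=grab("side","s25")
cv2.imwrite("pics/t25c.png",cv2.resize(t["frame"][110:260,230:410,::-1],None,fx=3.93,fy=3.93,interpolation=cv2.INTER_CUBIC))
H,S,V=hsv(t);Hs,Ss,Vs=hsv(s)
blue=lambda H,S,V:(H>100)&(H<125)&(S>120)&(V>90)
wh=(S<50)&(V>215)
o=blobs(t,wh,(300,205,350,255))[0];print("tin?",o[:2])
m=((V<85)&(S<110)).astype(np.uint8);k=np.zeros_like(m);k[118:160,235:292]=1
y,x=np.nonzero(m*k);r=cv2.minAreaRect(np.c_[x,y].astype(np.float32));print("pen rect",r,ray(t,*r[0],.02))
p=cv2.boxPoints(r);print(np.round([ray(t,*q,.02) for q in p],3).tolist())
E
```

```text
time: 33.5
tool_pos: [0.5741, 0.5191, 0.176]
tcp_rot: [-0.695, 0.699, 0.118, -0.115]
wrist_force: [0.2, -0.2, -0.6]
gripper_width: 0.039
tin? [(826, [326.8, 226.9], [306, 212, 39, 31]), (15, [332.6, 246.5], [328, 244, 9, 6])]
pen rect ((262.7105712890625, 140.12869262695312), (14.314611434936523, 55.362064361572266), 69.71744537353516) [0.66620403 0.06620421 0.02      ]
[[0.661, 0.134, 0.02], [0.704, 0.009, 0.02], [0.671, -0.001, 0.02], [0.628, 0.123, 0.02]]
```

View pics/t25c.png

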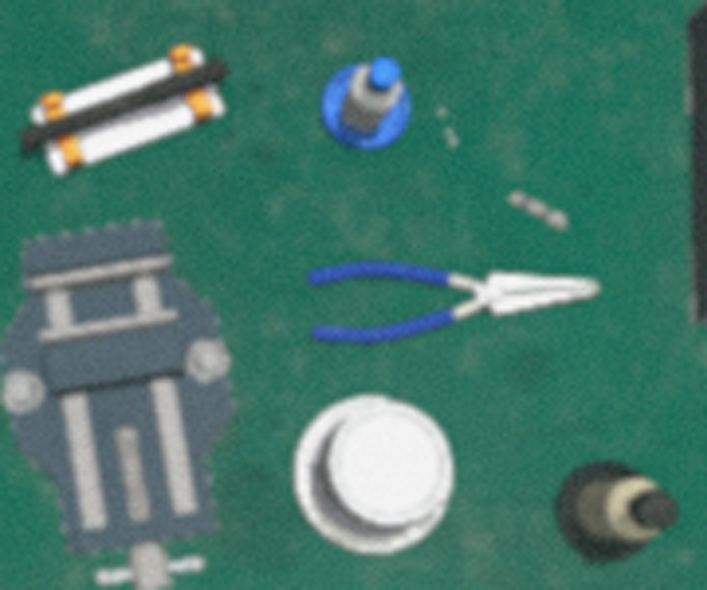

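View pics/s25.png

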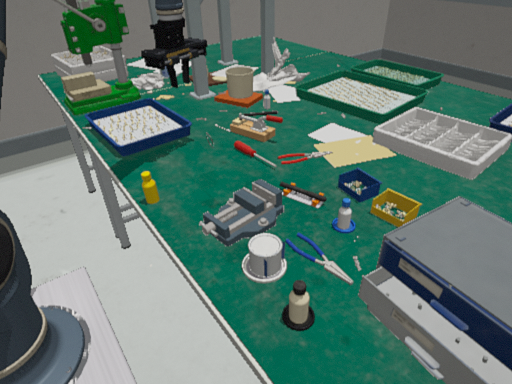

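The top view shows the tin lid at about (329,228), the blue cap at (328,128) and the black cap at (397,239). The pen runs from (238,146) to (286,128). Now the offsets in the top camera's own frame.

Run:
```python
from h import *
t=grab("top");s=grab("side")
q=lambda a,b:(230+a/3.93,110+b/3.93)
for n,p,z,d in(("tin",q(390,463),.062,(.4501,-.0691)),("drop",q(384,72),.076,(.6734,-.0774)),("oil",q(655,508),.088,(.4248,-.2025))):
    print(n,(1000*(ray(t,*p,z)[:2]-d)).round(1))
a=ray(t,*q(28,140),.020);b=ray(t,*q(225,70),.020);print("pen",(a+b)/2,np.linalg.norm(a-b),np.degrees(np.arctan2(*(b-a)[[1,0]])),"rest(top)",(.6783,.0689),-71.3)
H,S,V=hsv(s);o=blobs(s,(H>100)&(H<125)&(S>120)&(V>90),(335,195,352,206))[0];print(o[:1],ray(s,*o[0][1],.07),"dish",(.6715,-.0798))
o=blobs(s,(V<70)&(S<110),(288,278,310,294))[0];print(o[:1],ray(s,*o[0][1],.083),"dish",(.4222,-.2066))
o=blobs(s,(S<50)&(V>185),(245,233,286,258))[0];print(o[:1],ray(s,*o[0][1],.062),"dish",(.4474,-.0728))
```

```text
tin [ 2.1 -1.5]
drop [-2.  -0.2]
oil [-1.9 -1.2]
pen [0.67465181 0.06706619 0.02      ] 0.12649198682522383 -71.74047971062149 rest(top) (0.6783, 0.0689) -71.3
[(59, [345.8, 201.8], [342, 198, 9, 8])] [ 0.67240513 -0.07598411  0.07      ] dish (0.6715, -0.0798)
[(122, [298.9, 287.8], [293, 281, 13, 13])] [ 0.42022328 -0.20685107  0.083     ] dish (0.4222, -0.2066)
[(578, [264.5, 244.4], [249, 233, 33, 24])] [ 0.45042068 -0.07151892  0.062     ] dish (0.4474, -0.0728)
```

All offsets are 4 mm or less in both views, and the pen angle is within 0.5° of the rest. Handing in.

```bash
python3 -c "
from cell import hand_in,telemetry
s=telemetry.sense();print(s['time'],max(map(abs,s['qd'])));print(hand_in())"
```

```text
33.7 0.006481828993835451
the job is handed in; nothing more can be done
None
```

I handed the job in at 33.7 s: all four supplies are in place and the arm is clear of everything. The glue tin stands in the white dish, the black-capped bottle in the black dish and the blue-capped bottle in the blue dish. The black marker lies in both notches of the pen rest.

**Last checks:** each piece's offset from its holder, in the two fixed cameras:

| Piece | Top camera | Side camera | Limit |
|---|---|---|---|
| Glue tin | 2.6 mm | 3.3 mm | 11 mm |
| Blue-capped bottle | 2 mm | 4 mm | 11 mm |
| Black-capped bottle | 2.3 mm | 2 mm | 11 mm |
| Marker | about 4 mm | not measured | 16 mm |

- **Marker angle:** it was within 0.5° of the rest's axis. It measured about 126 mm long against a true 133 mm, so my reading of its ends was rough.
- **Upright and level:** I judged this by eye in the pictures and did not measure it. All three pieces looked upright, and the pen looked level.
- **Bystanders:** the screwdriver, the blue pliers and the look-alikes looked unmoved in the last pictures. I did not measure their positions.

**What went wrong or disagreed:**
- **Missed grasp:** the first try at the black-capped bottle closed on air at the cap. The real fingertips sit about 25 mm above the reported tool position. I grasped lower from then on.
- **Tin grip:** the tin had already been picked up by then, so it was held near its top edge, but it placed well.
- **Camera disagreement:** the top and side cameras differed by a steady 2 to 5 mm, so I averaged the two and checked against the wrist camera.

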